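Strip the worn blade from the wax-scraper stand and lay in a new one

TASK

Change the blade of the wax-scraper stand. Take the blue fork, slide its two tapered tines along the worn blade and under the bronze spring clip, one tine on each side of the pin, until the clip has sprung up off the pin (do not pull the clip off with the gripper), and lay the fork back down on the bench, clear of the stand. Drop the used clip and the worn dark blade into the black tub, then lay the new bright blade flat on the stand with its notch home over the pin and the blade between the two guide cheeks, and leave the pink cassette block, the glass dish and the red timer where they are.

Things in the scene. Friction and masses are not known exactly. Their poses are not given: they have to be found in the camera images.
- stand: wax-scraper stand fixed to the bench: grey foot 136x90x12 mm; aluminium bed on it 96 mm long (x -46 to +50), 28 mm wide, top 34 mm above the bench. Origin: middle of the foot's underside. x along the bed from the front (blade's edge) to the pin end, z up. The blade overhangs the bed by 8 mm each side. Two dark guide cheeks at x -44 to -32 mm, inner faces 49 mm apart, tops 37.5 mm up
- pin (a point): on the vertical axis of the steel locating pin, level with the bed's top (34 mm above the bench), 40 mm from the stand's origin along its x; axes as the stand's. The pin is 12 mm thick up to a shoulder 14.5 mm above the bed; then a groove 8 mm thick and 4 mm high for the clip; then a head that widens to 10.8 mm and tapers again to a 5.4 mm thick pilot whose top is 37 mm above the bed
- clip_centre (a point): bronze spring clip, 48 (x) x 50 (y) x 25 mm, 30 g: 3 mm jaw plates, upright side flanges (outside y +-25, x -24 to +6 mm, down to 13 mm below the point) that hug the blade. Point: mid-plate, on the pin's axis while on it; x from the closed, upturned rear to the free jaw ends. At first in the groove, point 16 mm above the bed, x as the stand's; over the tines it clears the worn blade by 6 mm
- worn_blade_centre (a point): dark worn scraper blade, flat steel 110 x 44 x 5 mm, 110 g. Point: its middle, half-way up. x along its length from the bevelled cutting edge to the notched end, z up. At the start it lies on the stand's bed under the clip, its notch over the pin, its top 39 mm above the bench
- new_blade_centre (a point): bright new scraper blade, 110 x 44 x 5 mm, 110 g, lying flat on the bench. Point: its middle, half-way up. x along its length from the bevelled cutting edge to the notched end, z up
- new_blade_notch (a point): point on the new blade's underside where the pin's axis belongs when it is seated: 45 mm from its centre along its x. The notch is 16 mm wide, runs 18 mm in from the end (8 mm past this point) and is open at that end; axes as the blade's
- fork_handle (a point): blue nylon fork, a forked lifting wedge 170 mm long, flat underneath, lying flat, 70 g. Point: middle of its grip, half-way up; the grip is 20 wide, 20 high, 45 mm back to 41 mm ahead of it. x from grip to tine tips. Ahead of the grip it is 28 wide, 17.5 high; two tines 64 long, 6 wide, slot of 16 mm between, 17.5 mm high near the slot's root, tapering over the last 52 mm to 2 mm at the tips
- fork_tip (a point): midway between the tips of the fork's tines, at its underside: 125 mm ahead of the grip's middle along its x and 10 mm lower. The slot's root is 64 mm behind this point. With the fork flat on the worn blade and the root within 5 mm of the pin's face, the clip is clear of the pin's head
- tub: black open tub for used parts, 120 (x) x 182 (y) x 69 mm (z), floor about 6 mm thick, inside about 90 x 150 mm at the bottom and 110 x 165 mm at the top. Origin: middle of its underside
- pink_block: pink tissue cassette with a wax block, 29 x 40 x 12 mm, bystander. Origin: middle of its underside
- dish: round glass dish, 60 mm across, 14 mm high, bystander. Origin: middle of its underside
- timer: red bench timer, 78 x 62 x 17 mm, bystander. Origin: middle of its underside
- clip_left (a joint): spread of one of the clip's two sprung jaws, rad: 0 closed, about 0.14 over the pin's head. Lifted some 8 mm (6 to 25 N of push) they snap shut above it; the clip then sits loose on the pilot, point 23 to 28 mm above the bed, nose down by up to 0.5 rad, top 80 mm over the bench, and stays when the fork is drawn straight back; lift it off there across its flanges (50 mm); do not knock it

How it is judged:
By the outcome, as a careful person would: the job done as asked, in the order asked, and still so for the second after the job is handed in, with the robot touching nothing.
It also fails if it takes over 72 s, if anything falls off the work surface, if the arm or the gripper's body presses on something with over 40 N, if the wrist force passes 120 N, or if a joint passes its speed limit or range.

ROBOT

A 6-joint arm with a two-finger parallel gripper is mounted at the origin on a cart in front of the work surface, level with it; the furniture and walls round the work are solid. World frame = base frame: x ahead of the robot, y to its left, z up, the work surface at z = 0. Lengths are in m, angles in rad, forces in N, time in s.
With the tool pointing down it reaches from about 0.325 to 0.85 m from the base axis. Payload 15.5 kg.
Tool frame: the origin (TCP) lies on the centre line of the jaws, within the pads' length; the fingertips stand 22 mm ahead of it and the grasp point (between the pads) lies 3 mm ahead of it; z points along the fingers, x is the direction in which the jaws open and shut, and the axes are right-handed (so a half turn about z gives the same grasp; the last joint's range is limited). The gripper opens to 91 mm and grips with 3 to 60 N. Pads are 32 mm wide; open, the fingers measure 118 mm over their backs; the gripper's body (76 mm by 178 mm) begins 60 mm behind the grasp point.
Start: joints at [1.175, 0.494, 1.345, -0, 1.302, -0.096], TCP at [0.185, 0.597, 0.236] pointing down, gripper open.
Joint ranges: [-2.91, 2.91], [-0.82, 2.16], [0.22, 2.67], [-1.22, 4.37], [0.12, 2.79], [-3.08, 3.08]. Speed limits (rad/s): [1.89, 1.89, 2.57, 3.01, 3.01, 3.01].

INTERFACE

Orientations are given as a rotation vector (axis times angle).
In Python, from plant import manip, eyes, order gives the robot as it stands.
- The arm moves only by the tool play_rows, never from a script. Its argument "increments" is a list of rows, each a list of 2 entries, a list of its own where there are three numbers: the shift along the tool's x, y, z in mm, then the turn about the tool's z in degrees. A call has 1 to 5 rows; each row is the pose to reach, as a shift and turn from the pose commanded when the call began, along the tool's axes at that moment; what a row does not reach only later rows make up. A row lasts 1/10 s, in which the tool goes at most 50 mm and 8.59 degrees, less where a joint would pass 70% of its speed; a pose out of reach is approached as far as the arm can. A call with a gripper value outside its range is refused whole. "fingers" is the closure in counts, from 0 (fully open) to 255 (shut), set as the call begins (left out, the last holds). The fingers move at their own pace and stop on an object; "grip_force" is the grip in N (left out, the last holds). Time passes only in rows, so rows that repeat a pose let the fingers close. It gives the time, the measured TCP pose, the force and the opening at its end, in the units of the state.
- manip.sense(): the state, without advancing time (a new reading comes with each control period).
- eyes.capture(name): name is "scene" or "top"; returns a dict with "img" (384x512x3 uint8, red, green, blue), "mtx" (3x3 intrinsics, pixels), "distortion" ([k1, k2, p1, p2, k3] as OpenCV has them; the pictures are not rectified), "rvec" (rotation vector, rad) and "tvec" (3), from world to camera coordinates, as OpenCV has them. Camera axes: x right, y down, z forward; pixel columns grow to the right and rows downward; lengths in m; the calibration is good to about 2 mm. A picture is of the moment at which its call begins. There is no depth.
- order.hand_in(): hands the job in, once; it reports no verdict.
The state is a dict: "t": time; "joint_pos": joint angles; "qvel": joint speeds; "joint_efforts": joint torques, N m; "tcp_pos": TCP position; "tool_rot": TCP orientation; "wrist_force": force on the tool from outside, world axes, zero at the start; "wrist_torque": the same for the moment, N m; "grip_width": opening from 0.0 (shut) to 1.0 (fully open).
Only numpy, scipy, OpenCV 4.12 (cv2) and the standard library are available. Lean on these libraries where they do the work, as an engineer would, in place of code of your own. Each camera call takes 0.05 s, during which the arm holds its last target.

## Working session

There is one attempt and no reset: what is moved stays moved. The work goes in short steps, Python scripts to look and compute and a tool call to move; the robot and the scene stay as the last step left them, time stands still between calls to the robot, and variables do not carry over. Pictures are saved under pics/ and viewed, and the job is handed in when it is done.

Besides the shell and the picture viewer there is one more tool, called after "Emit:" as name(argument=value, ...) on one line, values as JSON. play_rows: Moves the arm, as the interface text tells. Its arguments: {"type":"object","properties":{"increments":{"type":"array","items":{"type":"array"}},"fingers":{"type":"number"},"grip_force":{"type":"number"}},"required":["increments"]}

```bash
ls; mkdir -p pics; python3 - <<'E'
from plant import manip, eyes, order
import cv2
s=manip.sense();print(s)
for n in("scene","top"):
    c=eyes.capture(n);cv2.imwrite(f"pics/{n}0.png",cv2.cvtColor(c["img"],cv2.COLOR_RGB2BGR));print(n,c["mtx"],c["distortion"],c["rvec"],c["tvec"])
E
```

```text
pics
{'t': 0.0, 'joint_pos': array([ 1.17552526e+00,  4.94218208e-01,  1.34612292e+00, -2.61406807e-05,
        1.30249866e+00, -9.55185690e-02]), 'qvel': array([ 1.42127828e-03,  3.32858543e-05, -1.23829950e-05,  4.84314027e-04,
        2.06703417e-04, -1.46499118e-03]), 'joint_efforts': array([ 1.27596522e-03, -8.78823781e+01, -3.81848288e+01,  7.08699203e-02,
        5.32683462e-02, -1.92454008e-04]), 'tcp_pos': array([0.18443265, 0.59680075, 0.23531925]), 'tool_rot': array([ 2.52769414e+00,  1.86445697e+00, -1.65954608e-03]), 'wrist_force': array([-0.63039924, -0.29397098,  0.59070856]), 'wrist_torque': array([ 0.00178231,  0.01640104, -0.02140143]), 'grip_width': 0.9982732615611666}
scene [[452.36372566   0.         256.68854357]
 [  0.         452.36372566 192.12053352]
 [  0.           0.           1.        ]] [-0.17417975  0.          0.          0.          0.        ] [ 2.14220796 -0.92973964  0.44105618] [-0.5849481   0.2425203   1.01409542]
top [[389.96640829   0.         253.57481794]
 [  0.         389.96640829 199.00918131]
 [  0.           0.           1.        ]] [0.02400946 0.         0.         0.         0.        ] [ 2.14105924 -2.16609797  0.13516793] [-0.25487923  0.60386129  0.88608901]
```

View pics/scene0.png

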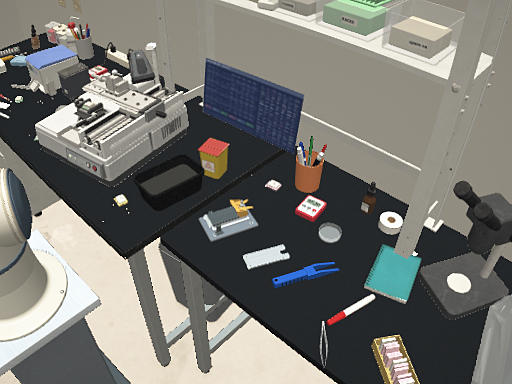

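View pics/top0.png

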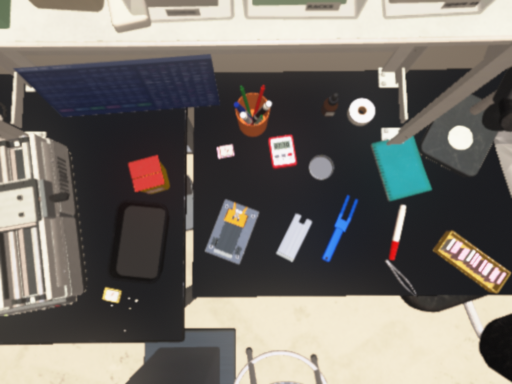

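The scene shows the stand at about (228,220), the new blade at (267,256), the fork at (305,273) and the tub at (168,180). Next I'll enlarge the crops with a world grid.

```bash
cat > h.py <<'E'
import numpy as np, cv2
from plant import manip, eyes, order
from scipy.spatial.transform import Rotation as R
def cap(n,save=None):
    c=eyes.capture(n)
    if save: cv2.imwrite(f"pics/{save}.png",cv2.cvtColor(c["img"],cv2.COLOR_RGB2BGR))
    return c
def proj(c,P):
    return cv2.projectPoints(np.atleast_2d(np.float64(P)),np.float64(c["rvec"]),np.float64(c["tvec"]),np.float64(c["mtx"]),np.float64(c["distortion"]))[0][:,0]
def ray(c,uv):
    u=cv2.undistortPoints(np.float64(uv).reshape(-1,1,2),np.float64(c["mtx"]),np.float64(c["distortion"]))[:,0]
    Rm=cv2.Rodrigues(np.float64(c["rvec"]))[0]; t=np.float64(c["tvec"]).ravel()
    d=np.c_[u,np.ones(len(u))]@Rm
    return -Rm.T@t, d/np.linalg.norm(d,axis=1)[:,None]
def plane(c,uv,z):
    o,d=ray(c,uv); return o+d*((z-o[2])/d[:,2])[:,None]
def tri(c1,u1,c2,u2):
    A=np.zeros((3,3));b=np.zeros(3)
    for c,u in((c1,u1),(c2,u2)):
        o,d=ray(c,u);d=d[0];M=np.eye(3)-np.outer(d,d);A+=M;b+=M@o
    return np.linalg.solve(A,b)
def crop(c,x0,y0,x1,y1,f,name):
    im=cv2.cvtColor(c["img"],cv2.COLOR_RGB2BGR)[y0:y1,x0:x1]
    im=cv2.resize(im,None,fx=f,fy=f,interpolation=cv2.INTER_CUBIC)
    for k in range((x0+9)//10*10,x1,10):
        cv2.line(im,((k-x0)*f,0),((k-x0)*f,6 if k%50 else 14),(0,255,255),1)
        if k%20==0: cv2.putText(im,str(k),((k-x0)*f,24),0,.35,(0,255,255),1)
    for k in range((y0+9)//10*10,y1,10):
        cv2.line(im,(0,(k-y0)*f),(6,(k-y0)*f),(0,255,255),1)
        if k%20==0: cv2.putText(im,str(k),(8,(k-y0)*f+4),0,.35,(0,255,255),1)
    cv2.imwrite(f"pics/{name}.png",im)
E
python3 - <<'E'
from h import *
t=cap("top");s=cap("scene")
print(plane(t,[[0,0],[511,0],[0,383],[511,383],[256,192]],0).round(3), ray(t,[[256,192]])[0],ray(s,[[256,192]])[0])
crop(t,195,120,375,280,4,"t1"); crop(t,90,180,190,310,4,"t2"); crop(s,185,180,365,300,4,"s1"); crop(s,110,130,240,210,6,"s2")
E
```

```text
[[ 1.137  0.393 -0.   ]
 [ 1.118 -0.935  0.   ]
 [ 0.186  0.326  0.   ]
 [ 0.174 -0.846  0.   ]
 [ 0.623 -0.268  0.   ]] [ 0.48246855 -0.26400725  0.95513868] [-0.0545733  -0.82553919  0.8630624 ]
```

View pics/t1.png

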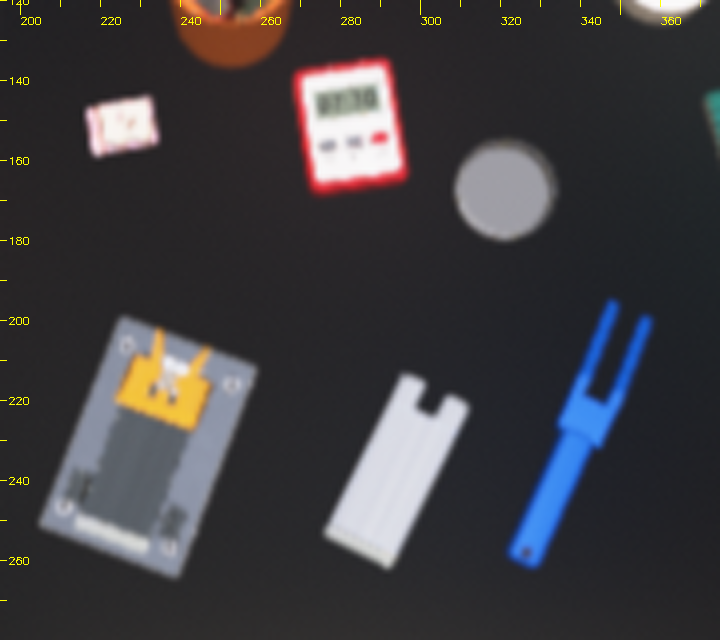

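View pics/s1.png

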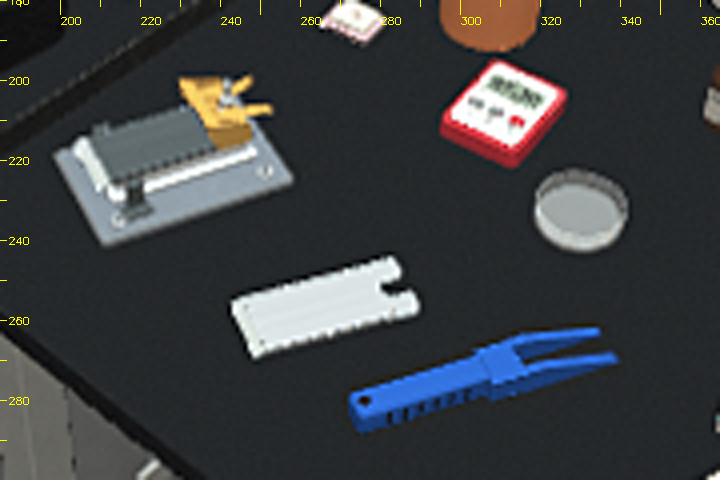

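View pics/t2.png

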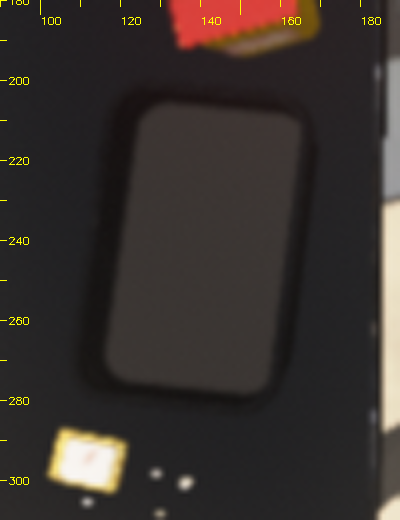

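View pics/s2.png

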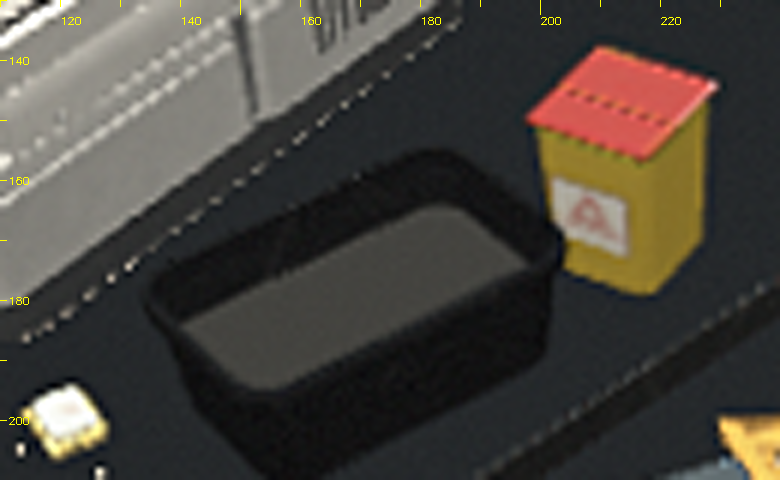

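The stand's corners, the clip (bronze, top view about (236,216)), the blade (≈(294,238)) and the fork (≈(340,228)) are all clear. Next I'll measure them with masks and triangulation.

```bash
cat > m.py <<'E'
from h import *
def big(m):
    n,l,st,_=cv2.connectedComponentsWithStats(m.astype(np.uint8));k=1+np.argmax(st[1:,4]);return l==k
def mask(c,box,f):
    x0,y0,x1,y1=box;h=cv2.cvtColor(c["img"],cv2.COLOR_RGB2HSV).astype(int);m=np.zeros(h.shape[:2],bool);m[y0:y1,x0:x1]=f(h)[y0:y1,x0:x1];return big(m)
def rect(P):
    (cx,cy),(w,h),a=cv2.minAreaRect(np.float32(P[:,:2]*1000)); return (round(cx,1),round(cy,1)),(round(w,1),round(h,1)),round(a,1)
def pts(m):
    c=max(cv2.findContours(m.astype(np.uint8),0,cv2.CHAIN_APPROX_NONE)[0],key=len)
    return c[:,0].astype(float)
E
python3 - <<'E'
from m import *
t=cap("top");s=cap("scene")
blue=lambda h:(h[...,0]>100)&(h[...,0]<125)&(h[...,1]>120)&(h[...,2]>90)
bright=lambda h:(h[...,2]>120)&(h[...,1]<60)
bronze=lambda h:(h[...,0]>10)&(h[...,0]<28)&(h[...,1]>120)&(h[...,2]>120)
for n,c,fb,nb in(("t",t,(310,180,365,275),(270,205,320,270)),("s",s,(265,255,350,295),(235,235,295,275))):
    m=mask(c,fb,blue);print(n,"fork z0.01",m.sum(),rect(plane(c,pts(m),.01)),"z.0",rect(plane(c,pts(m),.0)))
    m=mask(c,nb,bright);print(n,"new z.005",m.sum(),rect(plane(c,pts(m),.005)))
m=mask(t,(205,190,262,270),bright)
m=mask(t,(200,195,262,270),lambda h:(h[...,2]>90)&(h[...,1]>5))
print("foot",m.sum(),rect(plane(t,pts(m),.012)))
C=np.array([[225,199.25],[259.25,211.75],[239.5,264.25],[205,251]]);print(plane(t,C,.012).round(4))
S=np.array([[199,219],[211.5,241],[258,225.5]]);print(plane(s,S,.012).round(4))
m=mask(t,(310,140,340,185),lambda h:h[...,2]>80);print("dish",rect(plane(t,pts(m),.0)))
# tub rim approx
T=np.array([[125,205],[167,207],[160,276],[116,275]]);print("tub floor",plane(t,T,.006).round(3))
T=np.array([[135,180],[180,155],[202,170],[156,200]]);print("tub rim s",plane(s,T,.069).round(3))
E
```

```text
t fork z0.01 698 ((529.9, -468.1), (33.3, 170.7), 64.9) z.0 ((530.4, -470.2), (33.6, 172.5), 64.9)
t new z.005 837 ((511.3, -358.9), (45.4, 110.9), 62.2)
s fork z0.01 671 ((528.8, -463.4), (40.5, 167.2), 63.6) z.0 ((535.6, -459.1), (41.0, 169.2), 63.6)
s new z.005 630 ((509.5, -357.2), (48.7, 111.3), 62.6)
foot 2070 ((527.3, -208.6), (90.8, 137.1), 68.6)
[[ 0.6045 -0.1921  0.012 ]
 [ 0.5729 -0.2752  0.012 ]
 [ 0.4477 -0.2265  0.012 ]
 [ 0.48   -0.144   0.012 ]]
[[ 0.4781 -0.1459  0.012 ]
 [ 0.447  -0.2277  0.012 ]
 [ 0.5689 -0.2758  0.012 ]]
dish ((684.3, -432.0), (57.2, 61.2), 88.3)
tub floor [[ 0.594  0.053  0.006]
 [ 0.588 -0.05   0.006]
 [ 0.422 -0.036  0.006]
 [ 0.426  0.069  0.006]]
tub rim s [[ 0.421  0.049  0.069]
 [ 0.581  0.047  0.069]
 [ 0.579 -0.052  0.069]
 [ 0.411 -0.058  0.069]]
```

```bash
cat > g.py <<'E'
from h import *
import sys
# usage: g.py x y z jawyaw(deg, mod 180)  (m)
s=manip.sense();Rt=R.from_rotvec(s["tool_rot"]).as_matrix();p=s["tcp_pos"]
yaw=np.degrees(np.arctan2(Rt[1,0],Rt[0,0]))
print("t %.2f"%s["t"],"tcp",(p*1000).round(1),"jawyaw %.2f"%yaw,"F",s["wrist_force"].round(1),"grip mm %.1f"%(s["grip_width"]*91),"q",s["joint_pos"].round(2))
if len(sys.argv)>4:
    tgt=np.array([float(a) for a in sys.argv[1:4]]);j=float(sys.argv[4])
    d=(j-yaw+90)%180-90
    print("inc mm",(Rt.T@(tgt*1000-p*1000)).round(1),"turn %.2f"%-d)
E
cat > path.py <<'E'
E
python3 g.py 0.4937 -0.4512 0.15 64.9; python3 - <<'E'
from h import *
t=cap("top");s=cap("scene")
print(plane(t,[[75,300],[75,150]],.1), plane(s,[[82,180]],0))
E
```

```text
t 0.30 tcp [184.5 597.  235.7] jawyaw 72.82 F [ 0.2  0.3 -0.7] grip mm 91.1 q [ 1.18  0.49  1.35  0.    1.3  -0.1 ]
inc mm [-910.1  605.    86.1] turn 7.92
[[0.38056558 0.12071603 0.1       ]
 [0.70829196 0.13657537 0.1       ]] [[ 3.49040534e-01  2.45028134e-01 -1.11022302e-16]]
```

Emit:
play_rows(increments=[[[0, 0, -40], 0], [[0, 0, -90], 0], [[-40, 20, -140], 0], [[-90, 40, -150], 0], [[-140, 60, -150], 0]], fingers=0, grip_force=50)

```text
t: 0.9
tcp_pos: [0.199, 0.4671, 0.386]
tool_rot: [-2.526, -1.865, -0.005]
wrist_force: [1.1, 0.2, -0.0]
grip_width: 1.002
```

```bash
python3 g.py 0.4937 -0.4512 0.15 64.9
```

```text
t 0.90 tcp [199.  467.1 386. ] jawyaw 72.87 F [ 1.1  0.2 -0. ] grip mm 91.2 q [ 1.05  0.2   1.38 -0.    1.55 -0.22]
inc mm [-791.6  551.9  233.6] turn 7.97
```

Emit:
play_rows(increments=[[[-40, 28, 0], 0], [[-82, 57, 0], 0], [[-124, 86, 0], 0], [[-166, 115, 0], 2], [[-208, 144, 0], 4]])

```text
t: 1.4
tcp_pos: [0.2735, 0.2285, 0.3841]
tool_rot: [2.592, 1.775, 0.001]
wrist_force: [1.3, -0.4, -0.4]
grip_width: 1.001
```

Emit:
play_rows(increments=[[[-42, 29, 0], 0], [[-84, 58, 0], 0], [[-126, 87, 10], 0], [[-168, 116, 20], 2], [[-210, 145, 30], 4]])

```text
t: 1.9
tcp_pos: [0.3251, 0.0162, 0.3611]
tool_rot: [2.649, 1.688, 0.002]
wrist_force: [1.8, 1.0, 0.6]
grip_width: 1.001
```

```bash
python3 g.py 0.4937 -0.4512 0.10 64.9
```

```text
t 1.90 tcp [325.1  16.2 361.1] jawyaw 65.00 F [1.8 1.  0.6] grip mm 91.1 q [-0.13 -0.08  1.76  0.    1.46 -1.27]
inc mm [-352.4  350.   261.4] turn 0.10
```

Emit:
play_rows(increments=[[[-42, 42, 0], 0], [[-85, 85, 20], 0], [[-128, 128, 40], 0], [[-170, 170, 60], 0], [[-210, 210, 80], 0]])

```text
t: 2.4
tcp_pos: [0.4078, -0.2103, 0.2999]
tool_rot: [2.649, 1.688, 0.001]
wrist_force: [0.2, 0.3, 0.2]
grip_width: 1.002
```

Emit:
play_rows(increments=[[[-35, 35, 20], 0], [[-75, 75, 50], 0], [[-110, 110, 80], 0], [[-130, 128, 110], 0], [[-142, 140, 140], 0]])

```text
t: 2.9
tcp_pos: [0.4756, -0.3987, 0.1597]
tool_rot: [2.647, 1.687, 0.001]
wrist_force: [1.2, -0.5, 0.3]
grip_width: 0.997
```

```bash
python3 g.py 0.4937 -0.4512 0.10 64.9; python3 - <<'E'
from h import *
crop(cap("top"),270,170,380,290,6,"t3")
crop(cap("scene"),220,150,380,300,5,"s3")
E
```

```text
t 2.90 tcp [ 475.6 -398.7  159.7] jawyaw 65.01 F [ 1.2 -0.5  0.3] grip mm 90.8 q [-0.79  0.56  1.45 -0.    1.13 -1.93]
inc mm [-39.9  38.4  59.8] turn 0.11
```

View pics/s3.png

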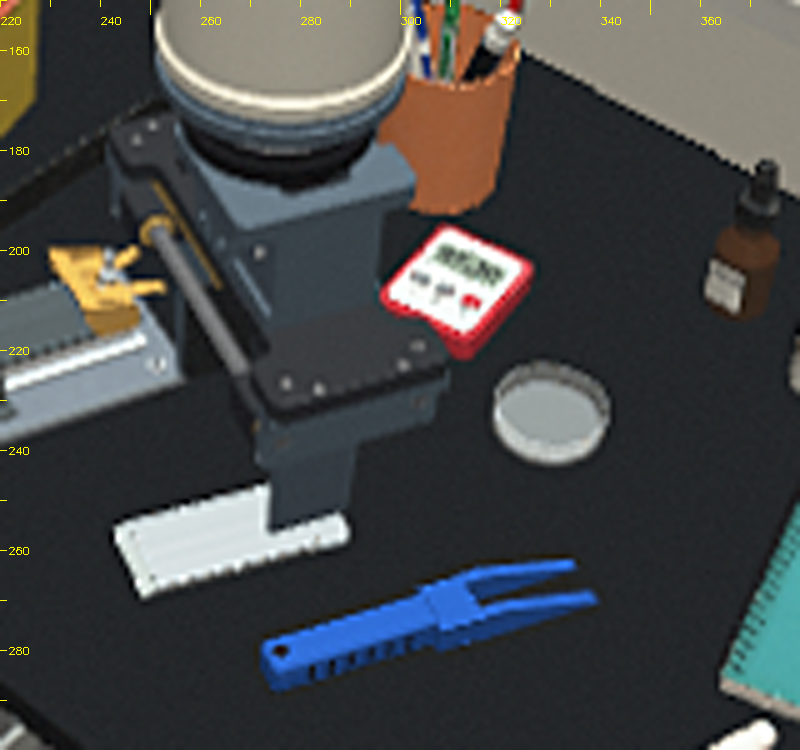

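View pics/t3.png

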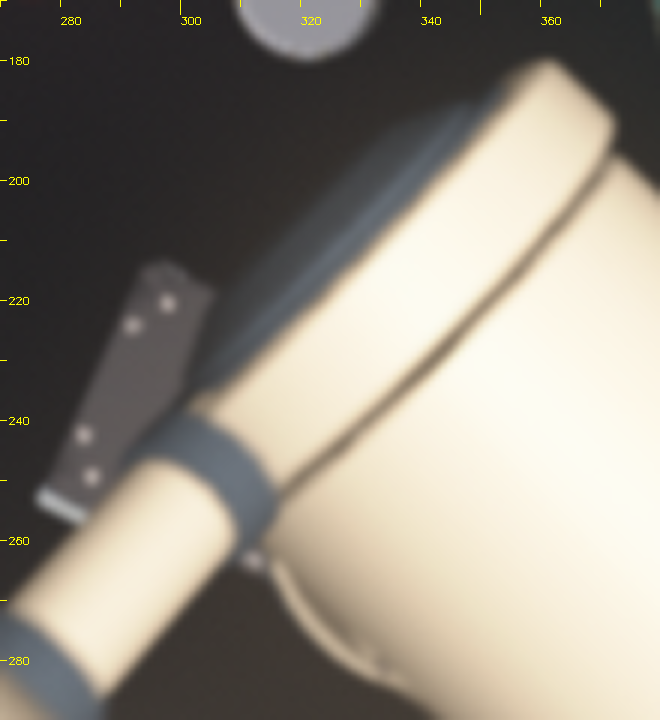

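The scene view shows the gripper above and beside the new blade, and the fork grip at (275–300,275), undisturbed. Now moving over the fork.

Emit:
play_rows(increments=[[[-20, 18, 20], 0], [[-40, 38, 50], 0], [[-40, 38, 60], 0], [[-40, 38, 60], 0]])

```text
t: 3.4
tcp_pos: [0.4917, -0.4473, 0.0994]
tool_rot: [-2.647, -1.688, 0.0]
wrist_force: [-0.3, -0.6, 0.5]
grip_width: 1.002
```

```bash
python3 g.py 0.4937 -0.4512 0.027 64.9; python3 - <<'E'
from h import *
crop(cap("scene"),220,170,380,310,5,"s4")
E
```

```text
t 3.40 tcp [ 491.7 -447.3   99.4] jawyaw 65.05 F [-0.3 -0.6  0.5] grip mm 91.2 q [-0.83  0.69  1.37  0.    1.08 -1.96]
inc mm [-2.8  3.6 72.4] turn 0.15
```

View pics/s4.png

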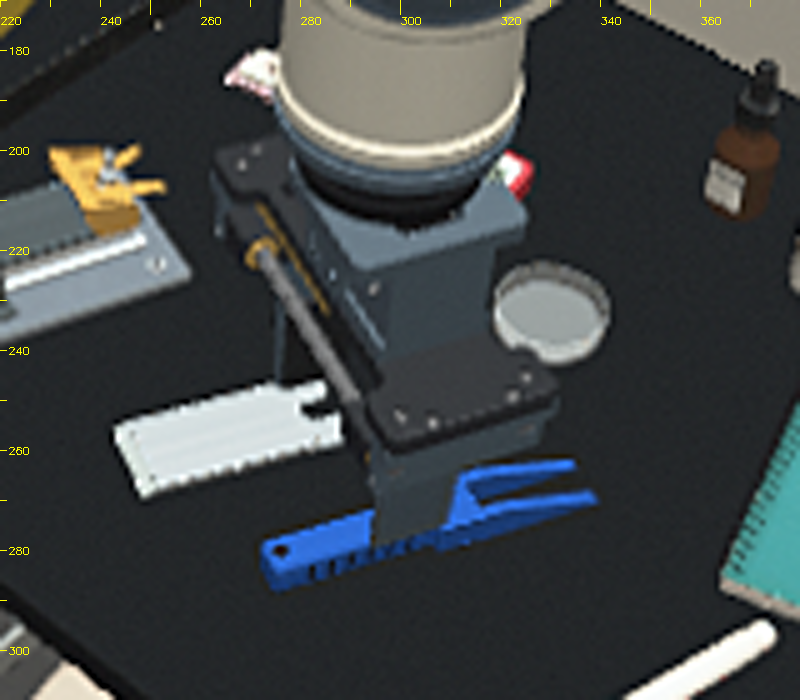

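Emit:
play_rows(increments=[[[-3, 4, 25], 0], [[-3, 4, 50], 0], [[-3, 4, 68], 0], [[-3, 4, 72], 0], [[-3, 4, 72], 0]])

```text
t: 3.95
tcp_pos: [0.4949, -0.4522, 0.0295]
tool_rot: [2.648, 1.69, 0.0]
wrist_force: [0.1, 0.0, 0.5]
grip_width: 1.001
```

Emit:
play_rows(increments=[[[0, 0, 0], 0], [[0, 0, 0], 0], [[0, 0, 0], 0], [[0, 0, 0], 0], [[0, 0, 0], 0]], fingers=255, grip_force=50)

```text
t: 4.45
tcp_pos: [0.4947, -0.4526, 0.0286]
tool_rot: [2.648, 1.689, 0.0]
wrist_force: [0.3, -0.0, 0.3]
grip_width: 0.592
```

Emit:
play_rows(increments=[[[0, 0, 0], 0], [[0, 0, 0], 0]])

```text
t: 4.65
tcp_pos: [0.4946, -0.4526, 0.0283]
tool_rot: [-2.649, -1.689, 0.0]
wrist_force: [0.7, -0.3, -1.3]
grip_width: 0.417
```

```bash
python3 g.py; python3 - <<'E'
from h import *
crop(cap("scene"),220,170,380,310,5,"s5")
E
```

```text
t 4.65 tcp [ 494.6 -452.6   28.3] jawyaw 65.06 F [ 0.7 -0.3 -1.3] grip mm 37.9 q [-0.83  0.79  1.4  -0.    0.95 -1.97]
```

View pics/s5.png

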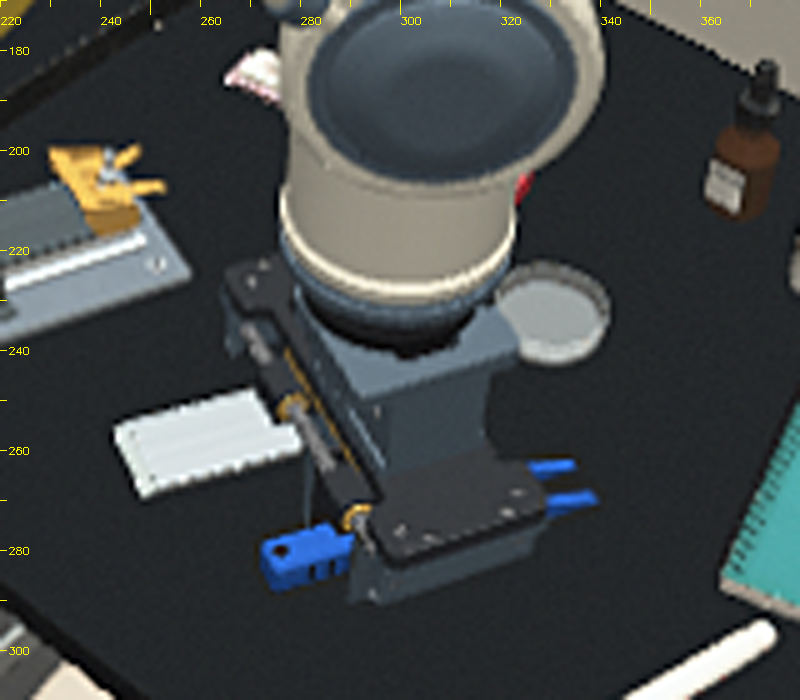

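Fingers straddle the fork and are still closing.

Emit:
play_rows(increments=[[[0, 0, 0], 0], [[0, 0, 0], 0], [[0, 0, 0], 0], [[0, 0, 0], 0]])

```text
t: 5.1
tcp_pos: [0.4947, -0.4526, 0.0283]
tool_rot: [-2.649, -1.689, 0.0]
wrist_force: [-0.6, -0.4, -0.5]
grip_width: 0.216
```

```bash
python3 g.py; python3 - <<'E'
from m import *
blue=lambda h:(h[...,0]>100)&(h[...,0]<125)&(h[...,1]>120)&(h[...,2]>60)
s=cap("scene");crop(s,250,230,350,300,7,"s6")
E
```

```text
t 5.10 tcp [ 494.7 -452.6   28.3] jawyaw 65.06 F [-0.6 -0.4 -0.5] grip mm 19.6 q [-0.83  0.79  1.4  -0.    0.95 -1.97]
```

View pics/s6.png

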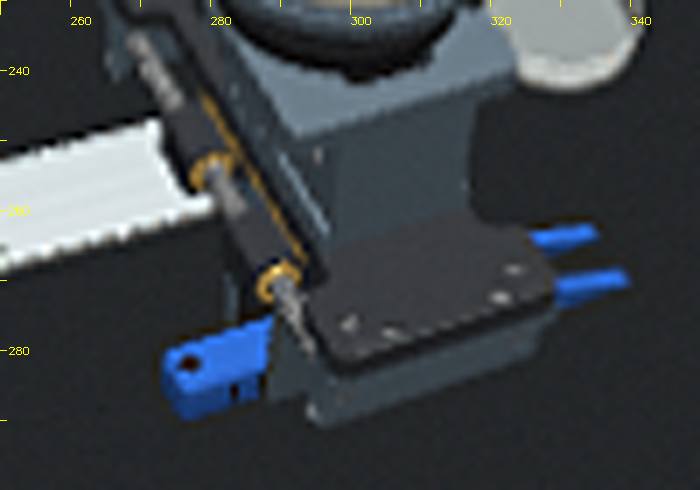

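```bash
python3 - <<'E'
from m import *
s=cap("scene")
P=plane(s,[[334.8,263.3],[339.6,269.6],[274.2,285.5]],.001);print(P.round(4))
p=manip.sense()["tcp_pos"]; a=np.radians(-24.94);e=np.array([np.cos(a),np.sin(a)]);n=np.array([-np.sin(a),np.cos(a)])
for q in P: print(((q[:2]-p[:2])@e*1000).round(1),((q[:2]-p[:2])@n*1000).round(1))
E
```

```text
[[ 0.6112 -0.4951  0.001 ]
 [ 0.6029 -0.5155  0.001 ]
 [ 0.4578 -0.4296  0.001 ]]
123.6 10.6
124.7 -11.4
-43.1 5.3
```

```bash
python3 - <<'E'
from m import *
t=cap("top");s=cap("scene")
for c,n in((t,"top0"),(s,"scene0")):
    c["img"]=cv2.cvtColor(cv2.imread(f"pics/{n}.png"),cv2.COLOR_BGR2RGB)
crop(t,200,190,265,270,10,"t7");crop(s,195,190,265,245,11,"s7")
E
```

```text
(no output)
```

View pics/t7.png

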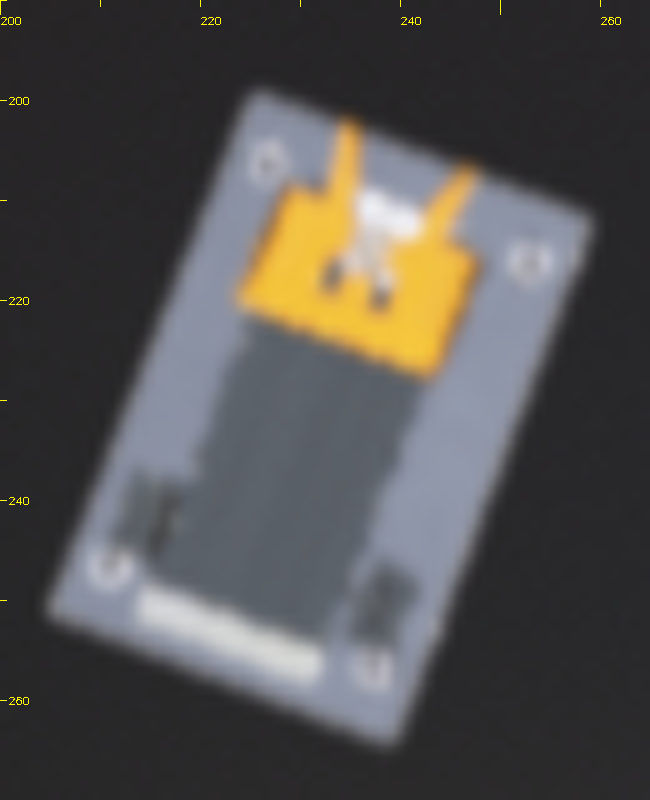

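View pics/s7.png

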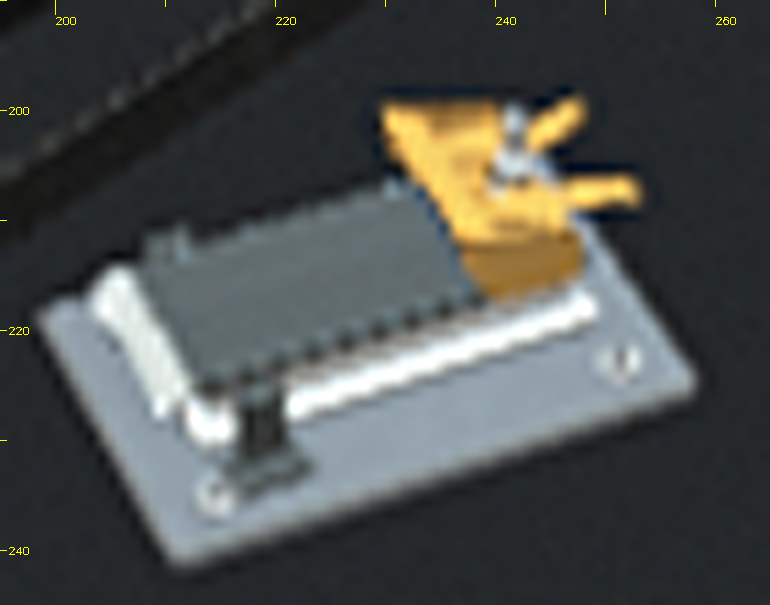

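```bash
cat > st.py <<'E'
from m import *
def frame(o,yawdeg):
    a=np.radians(yawdeg);return lambda P:np.c_[o[0]+P[:,0]*np.cos(a)-P[:,1]*np.sin(a),o[1]+P[:,0]*np.sin(a)+P[:,1]*np.cos(a),P[:,2]]
E
python3 - <<'E'
from st import *
t=cap("top");s=cap("scene")
P=np.array([[-68,45,12],[68,45,12],[68,-45,12],[-68,-45,12],[-68,-45,0],[68,-45,0],[-68,45,0],[40,0,71],[40,0,34],[-60,22,39],[-60,-22,39],[-60,22,34]])/1000
for o,y in(((.5273,-.2086),-21.4),((.5255,-.2095),-21.4)):
    F=frame(o,y)(P);print(np.c_[P*1000,proj(t,F),proj(s,F)].round(1))
E
```

```text
[[-68.   45.   12.  204.1 250.8 198.6 217.8]
 [ 68.   45.   12.  224.7 198.2 244.8 203.3]
 [ 68.  -45.   12.  259.3 211.2 259.2 224.4]
 [-68.  -45.   12.  239.2 264.3 211.1 240.5]
 [-68.  -45.    0.  239.4 264.1 211.4 243.7]
 [ 68.  -45.    0.  259.2 211.7 259.1 227.5]
 [-68.   45.    0.  204.8 250.8 199.  221. ]
 [ 40.    0.   71.  236.7 213.2 242.3 200.4]
 [ 40.    0.   34.  237.4 214.6 242.4 210.7]
 [-60.   22.   39.  213.1 251.2 203.9 215.2]
 [-60.  -22.   39.  230.7 257.9 210.1 226.2]
 [-60.   22.   34.  213.3 251.2 204.  216.6]]
[[-68.   45.   12.  204.5 251.6 198.4 218.3]
 [ 68.   45.   12.  225.1 198.9 244.6 203.7]
 [ 68.  -45.   12.  259.6 212.  259.  224.9]
 [-68.  -45.   12.  239.6 265.1 210.9 241. ]
 [-68.  -45.    0.  239.8 264.9 211.1 244.2]
 [ 68.  -45.    0.  259.6 212.4 258.9 228.1]
 [-68.   45.    0.  205.1 251.6 198.7 221.5]
 [ 40.    0.   71.  237.1 214.  242.1 200.9]
 [ 40.    0.   34.  237.8 215.4 242.1 211.2]
 [-60.   22.   39.  213.5 251.9 203.6 215.7]
 [-60.  -22.   39.  231.1 258.7 209.9 226.8]
 [-60.   22.   34.  213.7 251.9 203.7 217.1]]
```

```bash
sed -i 's|im=cv2.resize(im,None|im=cv2.resize(im,None|; s|((k-x0)\*f,|(int((k-x0+.5)*f),|g; s|(k-y0)\*f|int((k-y0+.5)*f)|g' h.py; python3 g.py .4081 -.1619 .13 68.6
```

```text
t 5.40 tcp [ 494.6 -452.6   28.4] jawyaw 65.06 F [ 0.1 -0.8 -1.1] grip mm 19.9 q [-0.83  0.79  1.4  -0.    0.95 -1.97]
inc mm [ 227.1 -201.  -101.6] turn -3.54
```

Emit:
play_rows(increments=[[[0, 0, -10], 0], [[0, 0, -30], 0], [[0, 0, -60], 0], [[0, 0, -90], 0], [[0, 0, -100], 0]])

```text
t: 5.9
tcp_pos: [0.4957, -0.4536, 0.1323]
tool_rot: [2.645, 1.687, 0.001]
wrist_force: [0.7, -0.2, -0.4]
grip_width: 0.217
```

```bash
python3 g.py .4081 -.1619 .13 68.6
```

```text
t 5.90 tcp [ 495.7 -453.6  132.3] jawyaw 65.07 F [ 0.7 -0.2 -0.4] grip mm 19.8 q [-0.83  0.66  1.33 -0.    1.14 -1.97]
inc mm [ 227.6 -202.4    1. ] turn -3.53
```

Emit:
play_rows(increments=[[[20, -18, 0], 0], [[50, -45, 0], 0], [[85, -75, 0], 0], [[120, -107, 0], 0], [[155, -138, 0], -1]])

```text
t: 6.4
tcp_pos: [0.4338, -0.2521, 0.1283]
tool_rot: [-2.634, -1.712, 0.0]
wrist_force: [0.5, -0.5, -0.3]
grip_width: 0.217
```

Emit:
play_rows(increments=[[[32, -28, 0], -1], [[55, -50, 0], -2], [[68, -60, 0], -2.5], [[72, -64, 0], -2.5], [[72, -64, 0], -2.5]])

```text
t: 6.9
tcp_pos: [0.4061, -0.1624, 0.1285]
tool_rot: [2.595, 1.769, 0.0]
wrist_force: [-1.0, 0.1, 0.3]
grip_width: 0.214
```

```bash
python3 g.py .4081 -.1619 .085 68.6;python3 - <<'E'
from h import *
crop(cap("scene"),150,150,270,250,6,"s8");crop(cap("top"),180,180,270,290,6,"t8")
E
```

```text
t 6.90 tcp [ 406.1 -162.4  128.5] jawyaw 68.57 F [-1.   0.1  0.3] grip mm 19.5 q [-0.52  0.4   1.92 -0.    0.82 -1.71]
inc mm [ 1.2  1.6 43.5] turn -0.03
```

View pics/s8.png

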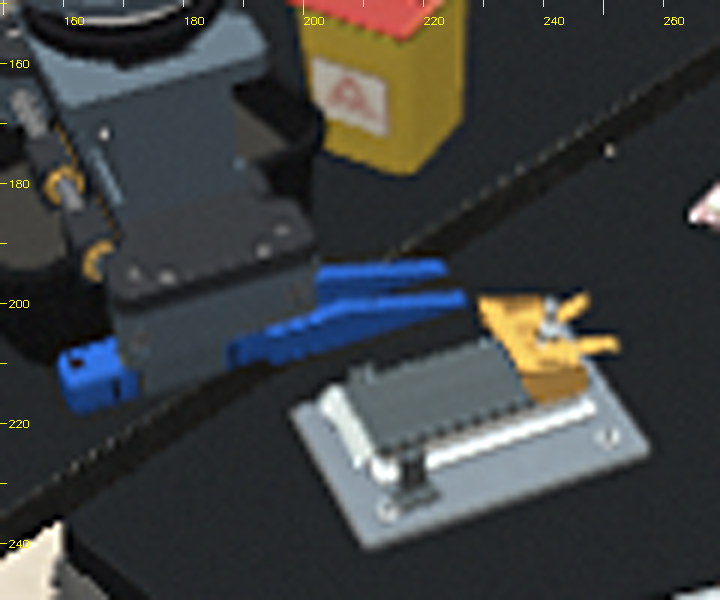

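View pics/t8.png

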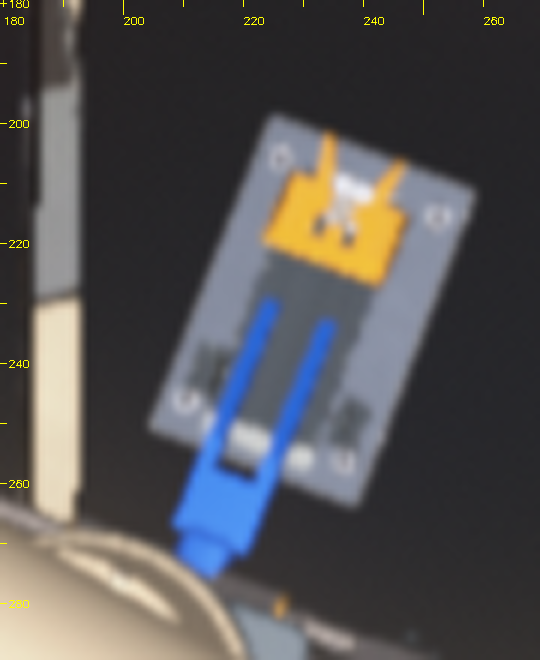

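```bash
python3 - <<'E'
from st import *
t=cap("top");s=cap("scene")
F=frame((.5273,-.2086),-21.4)
P=np.array([[48,0,34],[16,25,50],[16,-25,50],[16,25,62],[16,-25,62],[40,0,71],[46,25,50],[46,-25,50]])/1000
print(np.c_[P*1000,proj(t,F(P)),proj(s,F(P))].round(1))
p=manip.sense()["tcp_pos"];a=np.radians(-21.43);e=np.array([np.cos(a),np.sin(a)]);n=np.array([-np.sin(a),np.cos(a)])
for c,U in((t,[[224.7,229.5],[234,233.2]]),(s,[[223.7,194.2],[227.2,199.3]])):
    for z in(.101,):
        Q=plane(c,U,z)[:,:2]
        print("tips rel tcp",((Q-p[:2])@e*1000).round(1),((Q-p[:2])@n*1000).round(1), "rel stand",((Q-[.5273,-.2086])@e*1000).round(1),((Q-[.5273,-.2086])@n*1000).round(1))
print("tcp rel stand",((p[:2]-[.5273,-.2086])@e*1000).round(1),((p[:2]-[.5273,-.2086])@n*1000).round(1))
print("pin scene", [ (plane(s,[[u,199.5]],.071)[0,:2]-[.5273,-.2086])@np.c_[e,n]*1000 for u in(240.7,241.2,241.7)])
print("notch top",((plane(t,[[238.3,210.8]],.034)[0,:2]-[.5273,-.2086])@np.c_[e,n]*1000))
E
```

```text
[[ 48.    0.   34.  238.6 211.5 245.1 209.8]
 [ 16.   25.   50.  223.4 219.9 230.1 203. ]
 [ 16.  -25.   50.  243.5 227.5 237.9 215. ]
 [ 16.   25.   62.  223.  219.5 230.  199.7]
 [ 16.  -25.   62.  243.3 227.2 237.9 211.7]
 [ 40.    0.   71.  236.7 213.2 242.3 200.4]
 [ 46.   25.   50.  228.1 207.9 240.5 199.8]
 [ 46.  -25.   50.  248.1 215.4 248.5 211.6]]
tips rel tcp [124.5 124.2] [ 11.3 -10.6] rel stand [-4.8 -5.1] [  9.4 -12.5]
tips rel tcp [122.7 123.2] [13.  -8.3] rel stand [-6.6 -6.1] [ 11.  -10.3]
tcp rel stand -129.3 -1.9
pin scene [array([37.61494399,  4.8701942 ]), array([38.79221137,  4.32502944]), array([39.96949332,  3.77984458])]
notch top [49.24288269  1.37499529]
```

```bash
cat > edge.py <<'E'
from st import *
from scipy.ndimage import map_coordinates
def prof(c,A,B,n=200):
    # intensity profile along world segment A->B
    P=np.linspace(A,B,n);uv=proj(c,P);g=cv2.cvtColor(c["img"],cv2.COLOR_RGB2GRAY).astype(float)
    return map_coordinates(g,[uv[:,1],uv[:,0]],order=1)
E
python3 - <<'E'
from edge import *
t=cap("top");s=cap("scene")
for c,n in((t,"top0"),(s,"scene0")):
    c["img"]=cv2.cvtColor(cv2.imread(f"pics/{n}.png"),cv2.COLOR_BGR2RGB)
F=frame((.5273,-.2086),-21.4)
def edges(c,mk,lo,hi,step):
    v=[]
    xs=np.linspace(lo,hi,161)
    g=prof(c,F(np.array([mk(lo)])/1000)[0],F(np.array([mk(hi)])/1000)[0],161)
    g=cv2.GaussianBlur(g.reshape(1,-1),(0,0),6).ravel();d=np.gradient(g,xs);k=np.argmax(abs(d));return xs[k],d[k]
for nm,c in(("top",t),("scene",s)):
    for x in range(-55,61,12):
        L=edges(c,lambda y:(x,y,12),35,55,1);Rr=edges(c,lambda y:(x,y,12),-35,-55,1)
        print(nm,x,round(L[0],1),round(Rr[0],1),round(L[0]+Rr[0],1)/2, end=" | ")
    print()
    for y in range(-40,41,16):
        L=edges(c,lambda x:(x,y,12),-58,-78,1);Rr=edges(c,lambda x:(x,y,12),58,78,1)
        print(nm,y,round(L[0],1),round(Rr[0],1), end=" | ")
    print()
    for x in range(-25,9,8):
        L=edges(c,lambda y:(x,y,39),14,30,1);Rr=edges(c,lambda y:(x,y,39),-14,-30,1)
        print("blade",nm,x,round(L[0],1),round(Rr[0],1), end=" | ")
    print()
crop(s,225,190,255,220,20,"s9")
E
```

```text
top -55 44.6 -44.5 0.05 | top -43 44.9 -44.5 0.2 | top -31 45.4 -44.5 0.45 | top -19 45.2 -45.0 0.1 | top -7 45.0 -44.2 0.4 | top 5 44.8 -44.4 0.2 | top 17 44.5 -44.5 0.0 | top 29 45.2 -44.8 0.25 | top 41 45.2 -45.0 0.1 | top 53 45.0 -45.0 0.0 | 
top -40 -68.0 67.8 | top -24 -68.6 67.4 | top -8 -67.8 67.2 | top 8 -68.4 68.0 | top 24 -68.6 67.6 | top 40 -68.1 67.5 | 
blade top -25 20.5 -22.7 | blade top -17 22.5 -21.5 | blade top -9 23.0 -21.7 | blade top -1 23.8 -21.3 | blade top 7 21.8 -23.0 | 
scene -55 47.4 -46.6 0.4 | scene -43 52.6 -45.9 3.4 | scene -31 53.5 -46.1 3.7 | scene -19 50.4 -45.5 2.45 | scene -7 52.8 -45.9 3.45 | scene 5 50.0 -45.2 2.4 | scene 17 52.0 -45.4 3.3 | scene 29 50.2 -45.9 2.2 | scene 41 50.1 -45.4 2.4 | scene 53 38.4 -46.2 -3.95 | 
scene -40 -70.5 65.2 | scene -24 -70.8 64.8 | scene -8 -71.1 65.5 | scene 8 -70.9 65.0 | scene 24 -70.8 75.4 | scene 40 -70.4 64.5 | 
blade scene -25 24.1 -24.1 | blade scene -17 26.4 -24.4 | blade scene -9 26.4 -24.5 | blade scene -1 25.9 -29.0 | blade scene 7 26.1 -28.9 |
```

View pics/s9.png

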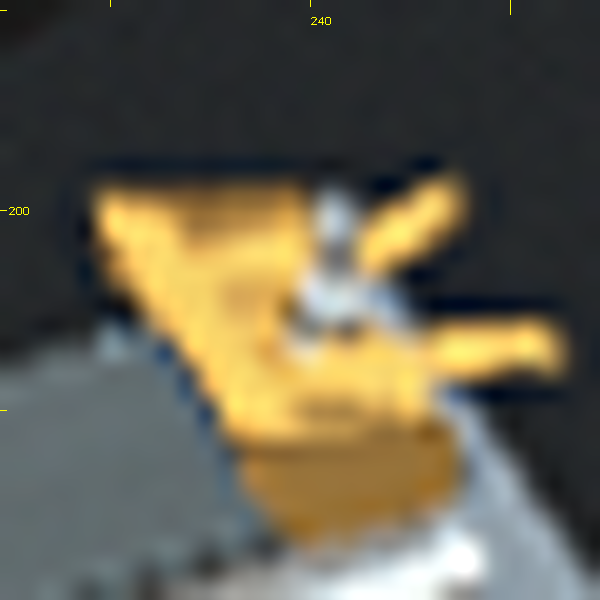

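Emit:
play_rows(increments=[[[2, 0, 15], 0], [[2, 0, 35], 0], [[2, 0, 48], 0], [[2, 0, 52], 0], [[2, 0, 52], 0]])

```text
t: 7.7
tcp_pos: [0.4062, -0.1604, 0.0761]
tool_rot: [-2.596, -1.769, 0.001]
wrist_force: [0.3, -0.5, -0.3]
grip_width: 0.214
```

```bash
python3 g.py;python3 - <<'E'
from h import *
t=cap("top");crop(t,200,190,265,265,9,"t10")
crop(cap("scene"),190,180,265,245,9,"s10")
E
```

```text
t 7.70 tcp [ 406.2 -160.4   76.1] jawyaw 68.54 F [ 0.3 -0.5 -0.3] grip mm 19.5 q [-0.51  0.5   1.97 -0.    0.67 -1.71]
```

View pics/t10.png

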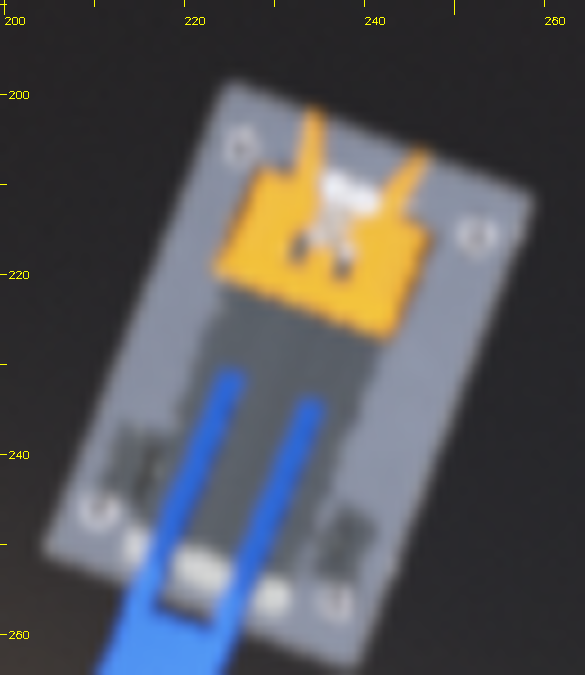

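View pics/s10.png

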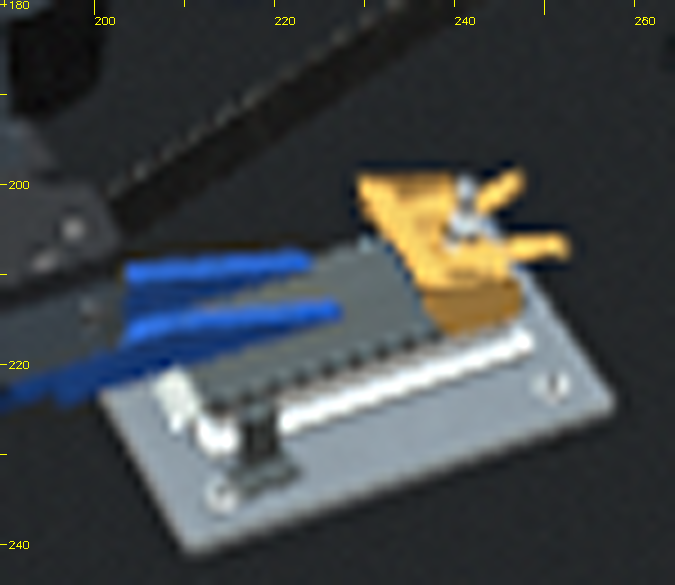

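Tines straddle the pin line in the top view: the slot midline extends to (336,218) in the crop, and the pin is at about (334,218). Lowering onto the blade.

Emit:
play_rows(increments=[[[0, 0, 4], 0], [[0, 0, 7], 0], [[0, 0, 8], 0], [[0, 0, 8], 0]])

```text
t: 8.2
tcp_pos: [0.4063, -0.1602, 0.0683]
tool_rot: [-2.596, -1.769, 0.0]
wrist_force: [-0.5, -0.2, -1.0]
grip_width: 0.212
```

Emit:
play_rows(increments=[[[0, 0, 0.5], 0], [[0, 0, 1], 0], [[0, 0, 1], 0]])

```text
t: 8.5
tcp_pos: [0.4063, -0.1602, 0.0673]
tool_rot: [2.596, 1.769, -0.0]
wrist_force: [-1.3, 0.2, -1.0]
grip_width: 0.215
```

```bash
python3 g.py
```

```text
t 8.50 tcp [ 406.3 -160.2   67.3] jawyaw 68.56 F [-1.3  0.2 -1. ] grip mm 19.6 q [-0.51  0.52  1.98 -0.    0.65 -1.71]
```

Emit:
play_rows(increments=[[[0, 0, 0.7], 0], [[0, 5, 0.7], 0], [[0, 12, 0.7], 0], [[0, 18, 0.7], 0], [[0, 22, 0.7], 0]])

```text
t: 9.0
tcp_pos: [0.4269, -0.1683, 0.0668]
tool_rot: [-2.596, -1.769, 0.0]
wrist_force: [-3.9, 1.5, 9.0]
grip_width: 0.214
```

Emit:
play_rows(increments=[[[0, 4, 0], 0], [[0, 8, 0], 0], [[0, 12, 0], 0], [[0, 15, 0], 0], [[0, 16, 0], 0]])

```text
t: 9.5
tcp_pos: [0.4414, -0.1739, 0.0669]
tool_rot: [-2.595, -1.769, 0.001]
wrist_force: [-7.1, 2.6, 13.3]
grip_width: 0.216
```

```bash
python3 g.py;python3 - <<'E'
from h import *
t=cap("top");crop(t,200,190,265,265,9,"t11")
crop(cap("scene"),190,180,265,245,9,"s11")
E
```

```text
t 9.50 tcp [ 441.4 -173.9   66.9] jawyaw 68.57 F [-7.1  2.6 13.3] grip mm 19.7 q [-0.5   0.55  1.89 -0.    0.71 -1.7 ]
```

View pics/t11.png

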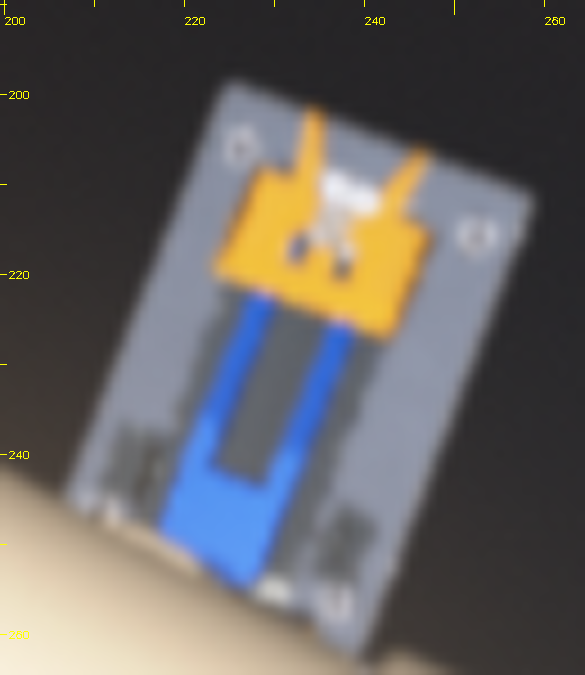

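View pics/s11.png

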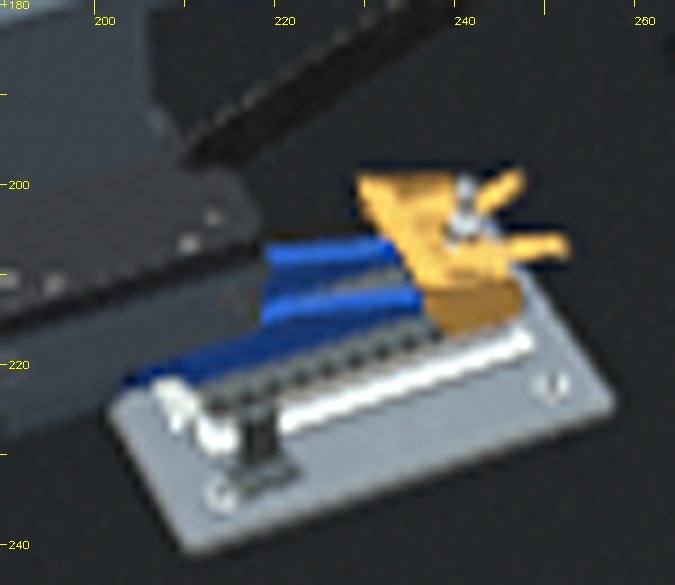

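Emit:
play_rows(increments=[[[0, 5, -0.3], 0], [[0, 11, -0.3], 0], [[0, 17, -0.3], 0], [[0, 23, -0.3], 0], [[0, 27, -0.3], 0]])

```text
t: 10.1
tcp_pos: [0.4661, -0.1835, 0.0671]
tool_rot: [-2.594, -1.769, 0.002]
wrist_force: [-13.0, 4.7, 21.6]
grip_width: 0.218
```

Emit:
play_rows(increments=[[[0, 6, 0], 0], [[0, 12, 0], 0], [[0, 18, 0], 0], [[0, 24, 0], 0], [[0, 28, 0], 0]])

```text
t: 10.6
tcp_pos: [0.493, -0.1942, 0.0671]
tool_rot: [-2.596, -1.769, 0.0]
wrist_force: [-4.0, 1.9, 8.5]
grip_width: 0.216
```

```bash
python3 g.py;python3 - <<'E'
from h import *
t=cap("top");crop(t,200,190,265,265,9,"t12")
crop(cap("scene"),190,180,265,245,9,"s12")
E
```

```text
t 10.60 tcp [ 493.  -194.2   67.1] jawyaw 68.56 F [-4.   1.9  8.5] grip mm 19.6 q [-0.49  0.59  1.75 -0.    0.8  -1.68]
```

View pics/t12.png

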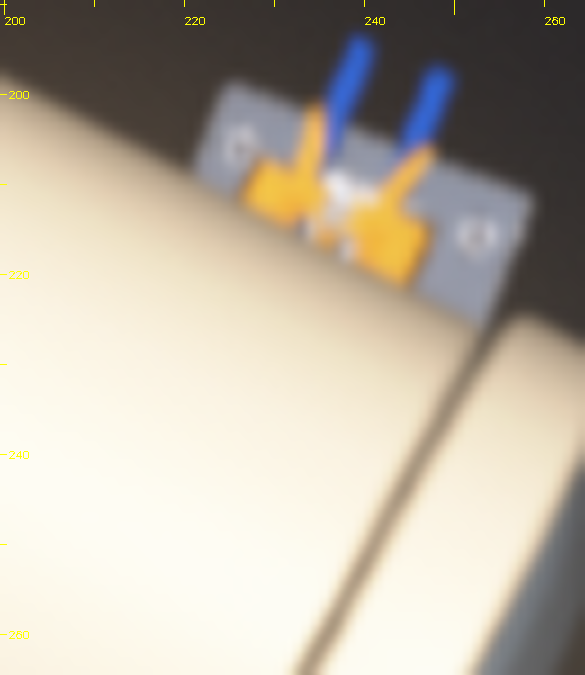

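View pics/s12.png

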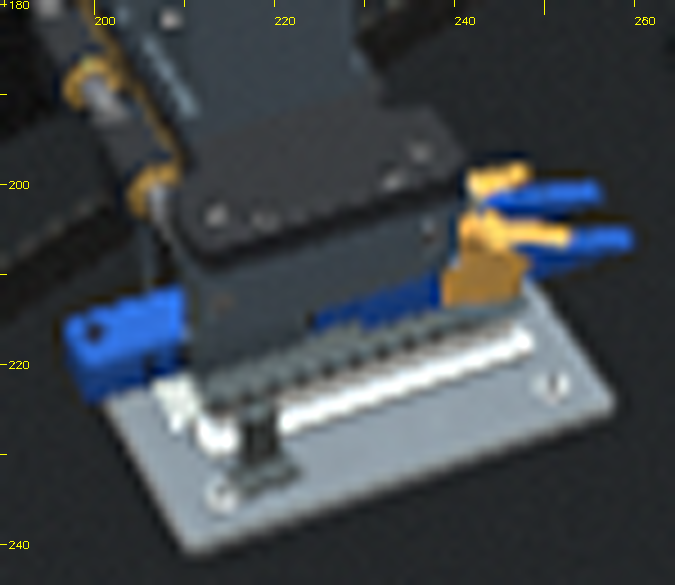

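Emit:
play_rows(increments=[[[0, 3, 0], 0], [[0, 5, 0], 0], [[0, 7, 0], 0], [[0, 7, 0], 0]])

```text
t: 11.1
tcp_pos: [0.4992, -0.1966, 0.0671]
tool_rot: [-2.595, -1.769, 0.001]
wrist_force: [-3.2, 2.1, 9.4]
grip_width: 0.214
```

```bash
python3 g.py;python3 - <<'E'
from h import *
t=cap("top");crop(t,200,180,265,225,9,"t13")
crop(cap("scene"),190,180,265,245,9,"s13")
E
```

```text
t 11.10 tcp [ 499.2 -196.6   67.1] jawyaw 68.56 F [-3.2  2.1  9.4] grip mm 19.5 q [-0.49  0.6   1.73 -0.    0.81 -1.68]
```

View pics/s13.png

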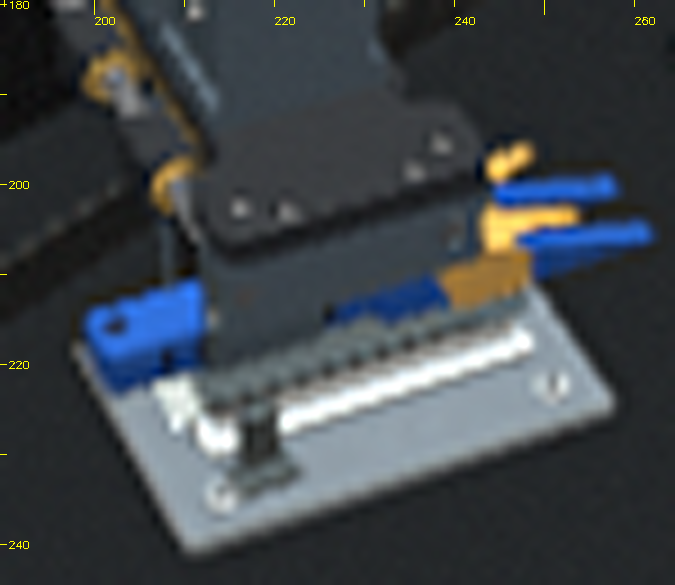

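View pics/t13.png

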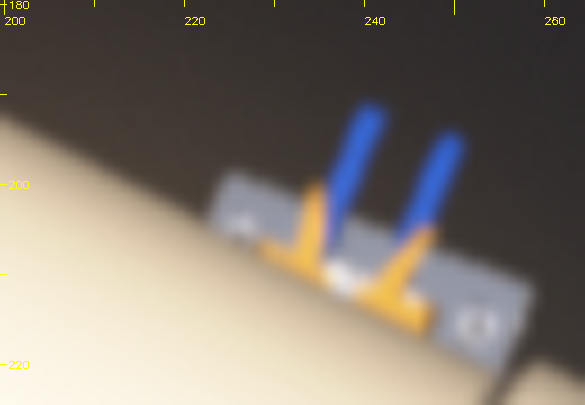

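```bash
python3 - <<'E'
from st import *
t=cap("top");a=np.radians(-21.4);M=np.c_[[np.cos(a),np.sin(a)],[-np.sin(a),np.cos(a)]]
print((plane(t,[[245.06,193.1],[200+366/9-.5,180+103/9-.5]],.040)[:,:2]-[.527,-.2084])@M*1000)
E
```

```text
[[94.14866817  0.95884706]
 [94.86791321 13.66329411]]
```

Emit:
play_rows(increments=[[[0, 1, 0], 0], [[0, 2, 0], 0], [[0, 2, 0], 0]])

```text
t: 11.55
tcp_pos: [0.5009, -0.1973, 0.067]
tool_rot: [-2.595, -1.769, 0.001]
wrist_force: [-5.4, 1.4, 10.7]
grip_width: 0.214
```

Emit:
play_rows(increments=[[[0, 0, -0.6], 0], [[0, 0, -0.6], 0], [[0, -3, -0.6], 0], [[0, -8, -0.6], 0], [[0, -14, -0.6], 0]])

```text
t: 12.05
tcp_pos: [0.4878, -0.1922, 0.0675]
tool_rot: [-2.596, -1.77, 0.0]
wrist_force: [-0.2, 0.8, -1.1]
grip_width: 0.214
```

Emit:
play_rows(increments=[[[0, -8, 0], 0], [[0, -16, 0], 0], [[0, -24, 0], 0], [[0, -32, 0], 0], [[0, -40, 0], 0]])

```text
t: 12.55
tcp_pos: [0.4503, -0.1774, 0.0676]
tool_rot: [-2.596, -1.77, 0.0]
wrist_force: [0.7, 0.5, -0.4]
grip_width: 0.213
```

```bash
python3 g.py;python3 - <<'E'
from h import *
t=cap("top");crop(t,200,180,265,265,9,"t14")
crop(cap("scene"),190,180,265,245,9,"s14")
E
```

```text
t 12.55 tcp [ 450.3 -177.4   67.6] jawyaw 68.56 F [ 0.7  0.5 -0.4] grip mm 19.4 q [-0.5   0.55  1.86  0.    0.72 -1.7 ]
```

View pics/s14.png

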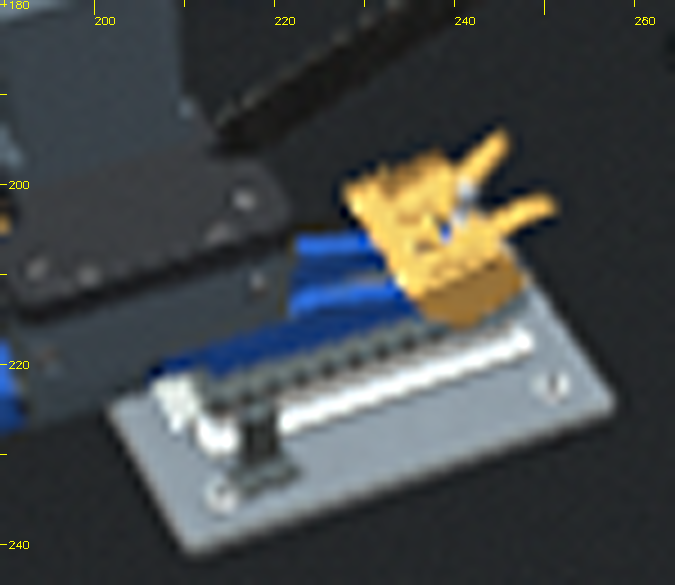

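View pics/t14.png

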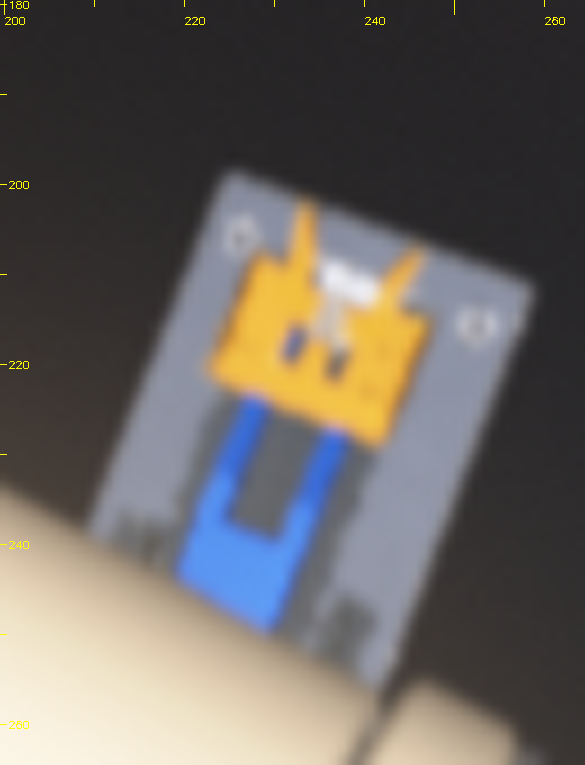

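Clip is sprung up on the pilot, tilted (scene (235–252,195–215)). Withdrawing fully.

Emit:
play_rows(increments=[[[0, -10, 0], 0], [[0, -22, 0], 0], [[0, -36, 0], 0], [[0, -50, 0], 0], [[0, -62, 0], 0]])

```text
t: 13.15
tcp_pos: [0.3919, -0.1544, 0.0676]
tool_rot: [-2.595, -1.769, 0.0]
wrist_force: [0.1, 0.2, -0.9]
grip_width: 0.216
```

Emit:
play_rows(increments=[[[0, -6, -10], 0], [[0, -8, -30], 0], [[0, -8, -50], 0], [[0, -8, -60], 0], [[0, -8, -60], 0]])

```text
t: 13.65
tcp_pos: [0.3866, -0.1526, 0.1292]
tool_rot: [2.593, 1.768, 0.002]
wrist_force: [-0.2, 0.3, -0.8]
grip_width: 0.217
```

```bash
python3 g.py .4947 -.4526 .13 65.06;python3 - <<'E'
from h import *
t=cap("top");crop(t,200,180,265,265,9,"t15")
crop(cap("scene"),190,180,265,245,9,"s15")
E
```

```text
t 13.65 tcp [ 386.6 -152.6  129.2] jawyaw 68.56 F [-0.2  0.3 -0.8] grip mm 19.8 q [-0.52  0.37  1.97 -0.    0.8  -1.72]
inc mm [-239.7  210.3    0. ] turn 3.50
```

View pics/s15.png

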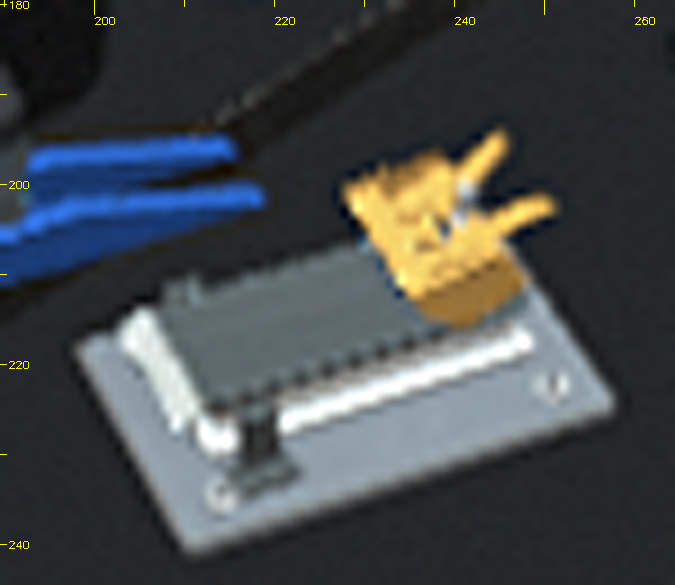

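View pics/t15.png

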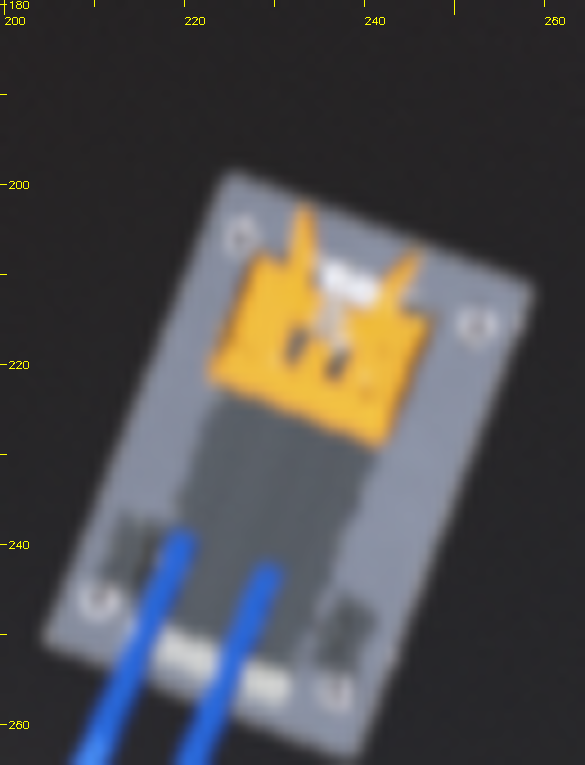

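Emit:
play_rows(increments=[[[-20, 5, 0], 0], [[-55, 25, 0], 0], [[-95, 60, 0], 0], [[-135, 100, 0], 1], [[-170, 140, 0], 2]])

```text
t: 14.25
tcp_pos: [0.4481, -0.3519, 0.1267]
tool_rot: [-2.626, -1.721, 0.001]
wrist_force: [0.7, 0.5, -0.5]
grip_width: 0.216
```

Emit:
play_rows(increments=[[[-32, 32, 0], 0.5], [[-55, 55, 0], 1.5], [[-67, 68, 10], 1.5], [[-70, 70, 30], 1.5], [[-70, 70, 50], 1.5]])

```text
t: 14.75
tcp_pos: [0.4845, -0.4428, 0.0758]
tool_rot: [-2.649, -1.688, 0.0]
wrist_force: [0.7, 0.1, -0.8]
grip_width: 0.215
```

```bash
python3 g.py .4947 -.4526 .0288 65.06
```

```text
t 14.75 tcp [ 484.5 -442.8   75.8] jawyaw 65.03 F [ 0.7  0.1 -0.8] grip mm 19.5 q [-0.83  0.71  1.42 -0.    1.02 -1.97]
inc mm [-4.5 13.4 46.9] turn -0.03
```

Emit:
play_rows(increments=[[[-4, 10, 15], 0], [[-5, 13, 35], 0], [[-5, 13, 44], 0], [[-5, 13, 46.5], 0], [[-5, 13, 46.5], 0]])

```text
t: 15.25
tcp_pos: [0.494, -0.4519, 0.0308]
tool_rot: [-2.648, -1.689, 0.0]
wrist_force: [-0.1, -0.8, 0.1]
grip_width: 0.216
```

Emit:
play_rows(increments=[[[0, 0, 0], 0], [[0, 0, 0], 0], [[0, 0, 0], 0], [[0, 0, 0], 0], [[0, 0, 0], 0]], fingers=110)

```text
t: 15.75
tcp_pos: [0.4944, -0.4522, 0.0313]
tool_rot: [2.648, 1.689, 0.0]
wrist_force: [0.7, 0.4, -0.4]
grip_width: 0.565
```

Emit:
play_rows(increments=[[[0, 0, -20], 0], [[0, 0, -55], 0], [[0, 0, -95], 0], [[0, 0, -120], 0], [[0, 0, -120], 0]], fingers=30)

```text
t: 16.25
tcp_pos: [0.4957, -0.4536, 0.1552]
tool_rot: [2.643, 1.686, 0.002]
wrist_force: [-0.3, -0.2, -0.1]
grip_width: 0.88
```

```bash
python3 g.py; python3 - <<'E'
from h import *
crop(cap("scene"),190,180,350,300,5,"s16")
E
```

```text
t 16.25 tcp [ 495.7 -453.6  155.2] jawyaw 65.06 F [-0.3 -0.2 -0.1] grip mm 80.1 q [-0.83  0.63  1.32 -0.    1.19 -1.97]
```

View pics/s16.png

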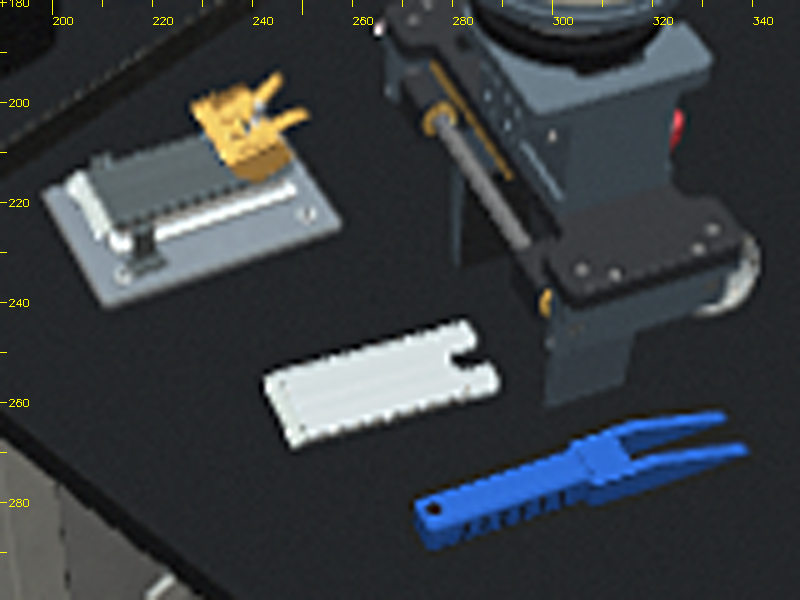

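```bash
python3 - <<'E'
from st import *
t=cap("top");a=np.radians(-21.4);M=np.c_[[np.cos(a),np.sin(a)],[-np.sin(a),np.cos(a)]]
U=np.array([[208,380],[380,446],[430,318],[255,255],[318,350]])/9-.5+[200,180]
print((plane(t,U,.058)[:,:2]-[.527,-.2084])@M*1000)
print(frame((.527,-.2084),-21.4)(np.array([[31,0,0]])/1000))
E
python3 g.py .556 -.2198 .155 68.6
```

```text
[[ 11.39644312  24.18772183]
 [ 11.23265623 -23.00337616]
 [ 46.35938871 -23.26758263]
 [ 45.61763634  24.58798512]
 [ 28.52710952   0.63410985]]
[[ 0.55586273 -0.21971118  0.        ]]
t 16.35 tcp [ 494.3 -452.2  151.3] jawyaw 65.06 F [ 0.2 -0.3 -0.3] grip mm 80.4 q [-0.83  0.64  1.32 -0.    1.18 -1.97]
inc mm [236.8 -42.1  -3.8] turn -3.54
```

Emit:
play_rows(increments=[[[25, -5, 0], 0], [[65, -12, 0], -0.5], [[110, -20, 0], -1.5], [[150, -27, 0], -2.5], [[185, -34, 0], -3.5]], fingers=0)

```text
t: 16.85
tcp_pos: [0.5411, -0.2677, 0.1496]
tool_rot: [-2.593, -1.769, 0.001]
wrist_force: [0.0, 0.0, 0.8]
grip_width: 1.0
```

```bash
python3 g.py .555 -.2192 .12 68.6
```

```text
t 16.85 tcp [ 541.1 -267.7  149.6] jawyaw 68.62 F [0.  0.  0.8] grip mm 91.0 q [-0.56  0.56  1.5   0.    1.09 -1.76]
inc mm [50.2 -4.6 29.6] turn 0.02
```

Emit:
play_rows(increments=[[[25, -2, 0], 0], [[42, -4, 5], 0], [[49, -5, 15], 0], [[50, -5, 22], 0], [[50, -5, 22], 0]])

```text
t: 17.35
tcp_pos: [0.5542, -0.2221, 0.1273]
tool_rot: [-2.594, -1.768, 0.002]
wrist_force: [-0.1, 0.1, -0.5]
grip_width: 0.998
```

```bash
python3 g.py .555 -.2192 .062 68.6;python3 - <<'E'
from h import *
crop(cap("scene"),190,150,270,245,8,"s17")
E
```

```text
t 17.35 tcp [ 554.2 -222.1  127.3] jawyaw 68.54 F [-0.1  0.1 -0.5] grip mm 90.8 q [-0.48  0.58  1.53 -0.    1.03 -1.68]
inc mm [ 3.  -0.2 65.3] turn -0.06
```

View pics/s17.png

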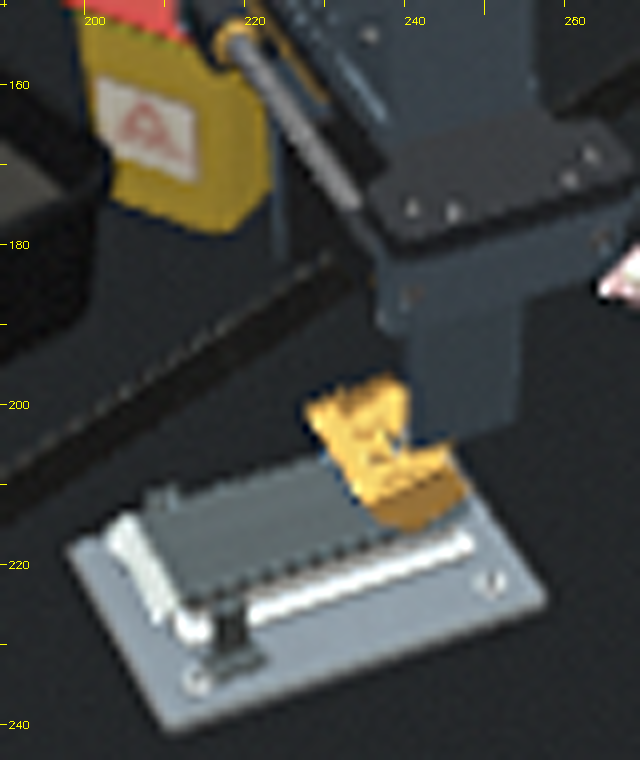

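Emit:
play_rows(increments=[[[2, 0, 10], 0], [[2, 0, 28], 0], [[2, 0, 48], 0], [[2, 0, 60], 0], [[2, 0, 65], 0]])

```text
t: 17.9
tcp_pos: [0.5553, -0.22, 0.0627]
tool_rot: [-2.595, -1.768, 0.001]
wrist_force: [-0.0, -0.2, -0.0]
grip_width: 1.001
```

Emit:
play_rows(increments=[[[0, 0, 0], 0], [[0, 0, 0], 0]])

```text
t: 18.1
tcp_pos: [0.5562, -0.2202, 0.0646]
tool_rot: [2.595, 1.769, 0.001]
wrist_force: [1.5, 0.5, 0.2]
grip_width: 1.0
```

```bash
python3 g.py .555 -.2192 .062 68.6;python3 - <<'E'
from h import *
crop(cap("scene"),190,150,270,245,8,"s18")
E
```

```text
t 18.10 tcp [ 556.2 -220.2   64.6] jawyaw 68.56 F [1.5 0.5 0.2] grip mm 91.0 q [-0.48  0.66  1.58 -0.    0.9  -1.67]
inc mm [ 0.5 -1.5  2.6] turn -0.04
```

View pics/s18.png

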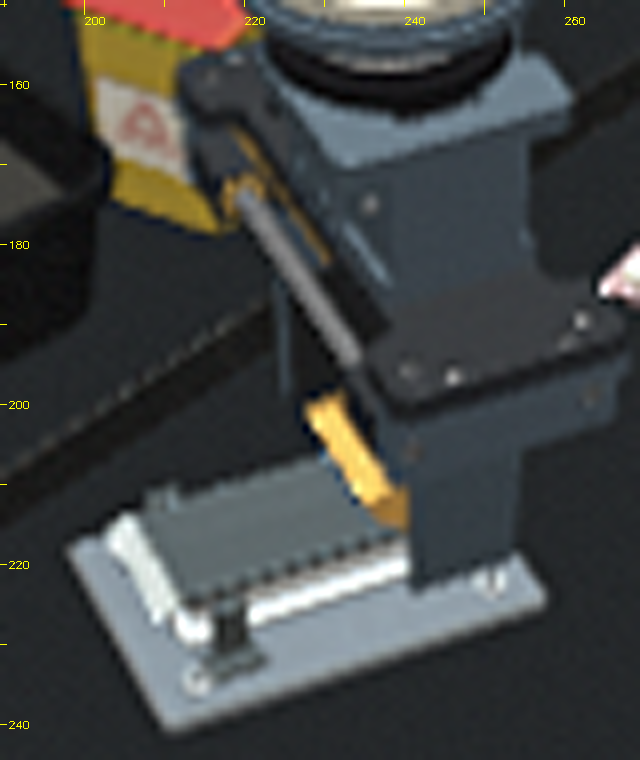

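Emit:
play_rows(increments=[[[0, -1, 2], 0], [[0, -1, 2], 0], [[0, -1, 2], 0], [[0, -1, 2], 0], [[0, -1, 2], 0]], fingers=255, grip_force=15)

```text
t: 18.65
tcp_pos: [0.5549, -0.2195, 0.0621]
tool_rot: [2.596, 1.77, 0.0]
wrist_force: [0.0, -0.5, 0.3]
grip_width: 0.59
```

Emit:
play_rows(increments=[[[0, 0, 0], 0], [[0, 0, 0], 0]])

```text
t: 18.85
tcp_pos: [0.5549, -0.2194, 0.0621]
tool_rot: [-2.596, -1.77, 0.0]
wrist_force: [-0.4, 0.3, 0.5]
grip_width: 0.545
```

```bash
python3 g.py
```

```text
t 18.85 tcp [ 554.9 -219.4   62.1] jawyaw 68.57 F [-0.4  0.3  0.5] grip mm 49.6 q [-0.48  0.67  1.58  0.    0.89 -1.67]
```

Emit:
play_rows(increments=[[[0, 0, -6], 0], [[0, 0, -18], 0], [[0, 0, -35], 0], [[0, 0, -55], 0], [[0, 0, -70], 0]])

```text
t: 19.35
tcp_pos: [0.5553, -0.2197, 0.1342]
tool_rot: [2.595, 1.769, 0.001]
wrist_force: [-0.6, 0.3, -0.1]
grip_width: 0.539
```

```bash
python3 g.py .505 .005 .16 85;python3 - <<'E'
from h import *
crop(cap("scene"),190,150,270,245,8,"s19")
crop(cap("scene"),110,130,240,210,6,"s19b")
E
```

```text
t 19.35 tcp [ 555.3 -219.7  134.2] jawyaw 68.56 F [-0.6  0.3 -0.1] grip mm 49.1 q [-0.48  0.57  1.53 -0.    1.04 -1.67]
inc mm [ 190.8 -128.9  -26. ] turn -16.44
```

View pics/s19.png

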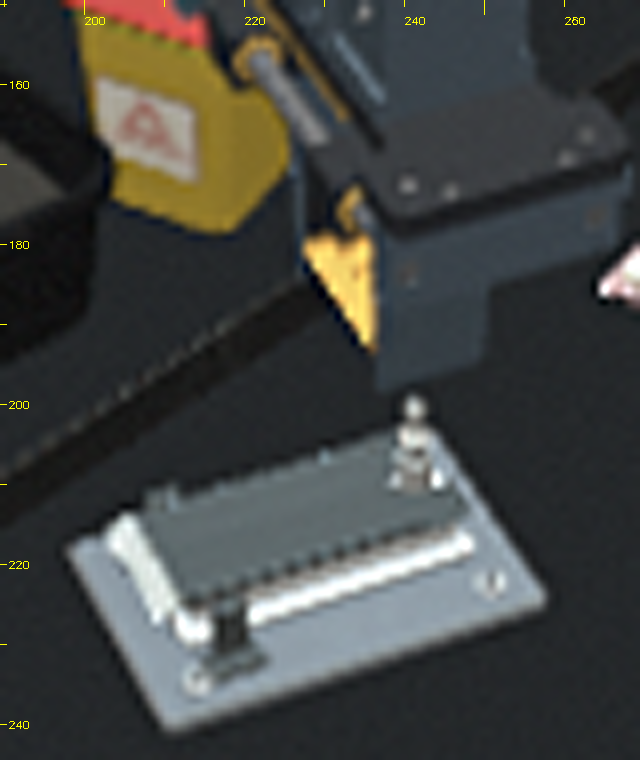

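Emit:
play_rows(increments=[[[15, -10, -10], -2], [[50, -33, -22], -6], [[90, -60, -26], -10], [[130, -88, -26], -14], [[165, -112, -26], -16]])

```text
t: 19.95
tcp_pos: [0.5094, -0.0225, 0.1582]
tool_rot: [-2.32, -2.118, 0.0]
wrist_force: [0.5, -0.2, -0.1]
grip_width: 0.541
```

```bash
python3 g.py .507 .008 .07 85
```

```text
t 19.95 tcp [509.4 -22.5 158.2] jawyaw 84.79 F [ 0.5 -0.2 -0.1] grip mm 49.2 q [-0.16  0.43  1.72  0.    0.99 -1.64]
inc mm [30.1 -5.1 88.2] turn -0.21
```

Emit:
play_rows(increments=[[[20, 10, 5], 0], [[30, 18, 20], 0], [[30, 20, 45], 0], [[30, 20, 70], 0], [[30, 20, 84], 0]])

```text
t: 20.45
tcp_pos: [0.5324, 0.0039, 0.0724]
tool_rot: [-2.321, -2.114, 0.002]
wrist_force: [0.1, -0.2, -0.1]
grip_width: 0.546
```

Emit:
play_rows(increments=[[[0, 0, 2], 0], [[0, 0, 2], 0]])

```text
t: 20.65
tcp_pos: [0.5333, 0.0034, 0.0721]
tool_rot: [-2.323, -2.114, 0.001]
wrist_force: [0.3, 0.6, -0.5]
grip_width: 0.542
```

Emit:
play_rows(increments=[[[0, 0, 0], 0], [[0, 0, 0], 0], [[0, 0, 0], 0]], fingers=70)

```text
t: 20.95
tcp_pos: [0.534, 0.0029, 0.0727]
tool_rot: [2.324, 2.113, 0.001]
wrist_force: [-0.2, 0.2, -0.2]
grip_width: 0.72
```

Emit:
play_rows(increments=[[[0, 0, -10], 0], [[0, 0, -35], 0], [[0, 0, -70], 0], [[0, 0, -90], 0], [[0, 0, -90], 0]])

```text
t: 21.45
tcp_pos: [0.5352, 0.0029, 0.1656]
tool_rot: [2.321, 2.111, 0.006]
wrist_force: [0.3, -0.1, -0.3]
grip_width: 0.725
```

```bash
python3 g.py; python3 - <<'E'
from h import *
crop(cap("scene"),110,120,270,245,5,"s20")
E
```

```text
t 21.45 tcp [535.2   2.9 165.6] jawyaw 84.57 F [ 0.3 -0.1 -0.3] grip mm 65.9 q [-0.11  0.45  1.66  0.    1.03 -1.58]
```

View pics/s20.png

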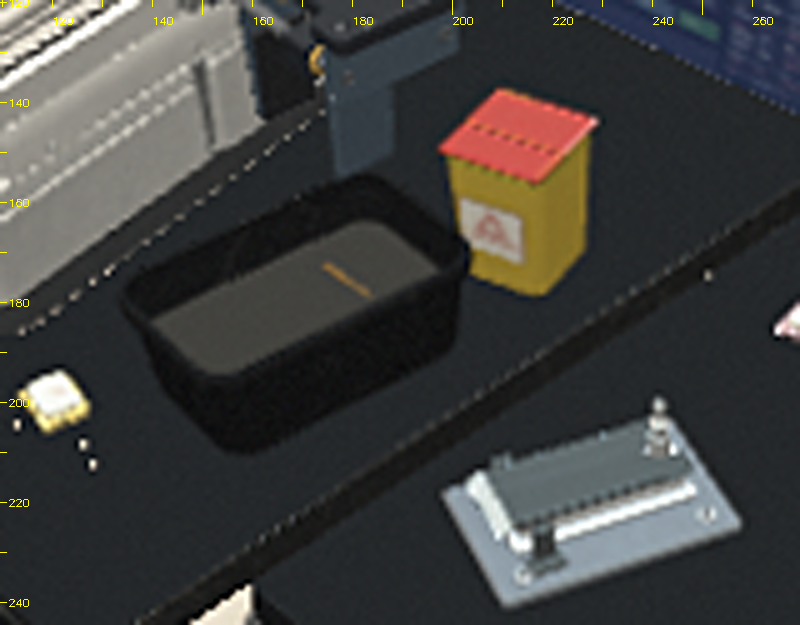

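```bash
python3 g.py .5224 -.2066 .16 68.6; python3 - <<'E'
from h import *
crop(cap("scene"),130,150,210,215,9,"s21");crop(cap("top"),100,190,185,290,7,"t21")
E
```

```text
t 21.50 tcp [534.5   2.9 164. ] jawyaw 84.56 F [-0.2  0.4 -0.9] grip mm 66.0 q [-0.11  0.45  1.66  0.    1.03 -1.58]
inc mm [-209.7    7.8    4. ] turn 15.96
```

View pics/s21.png

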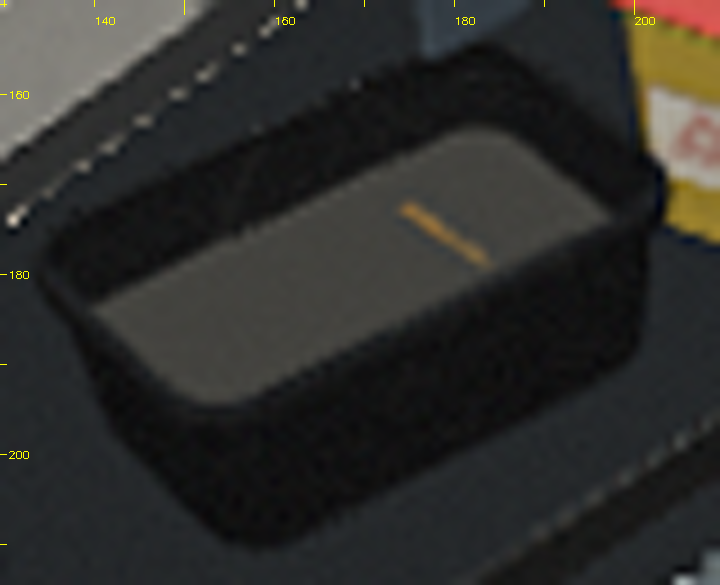

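View pics/t21.png

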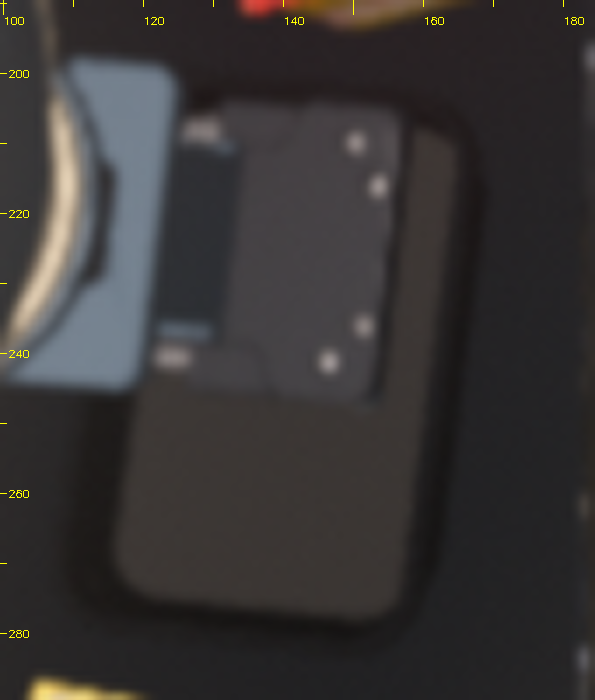

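Emit:
play_rows(increments=[[[-20, 1, 0], 1], [[-60, 2, 0], 5], [[-105, 4, 0], 9], [[-150, 6, 0], 13], [[-185, 8, 0], 16]])

```text
t: 22.1
tcp_pos: [0.5233, -0.184, 0.1611]
tool_rot: [-2.598, -1.764, 0.002]
wrist_force: [0.2, 1.6, 0.4]
grip_width: 0.729
```

```bash
python3 g.py .5223 -.2066 .10 68.6
```

```text
t 22.10 tcp [ 523.3 -184.   161.1] jawyaw 68.36 F [0.2 1.6 0.4] grip mm 66.3 q [-0.45  0.48  1.61 -0.    1.05 -1.64]
inc mm [-21.3   7.5  61.1] turn -0.24
```

Emit:
play_rows(increments=[[[-12, 5, 10], 0], [[-20, 7, 25], 0], [[-21, 7, 45], 0], [[-21, 7, 58], 0], [[-21, 7, 58], 0]])

```text
t: 22.6
tcp_pos: [0.5217, -0.2029, 0.1018]
tool_rot: [-2.592, -1.768, 0.003]
wrist_force: [1.0, -0.4, 0.1]
grip_width: 0.724
```

```bash
python3 g.py .5223 -.2066 .042 68.6;python3 - <<'E'
from h import *
crop(cap("scene"),190,150,270,245,8,"s22")
E
```

```text
t 22.60 tcp [ 521.7 -202.9  101.8] jawyaw 68.61 F [ 1.  -0.4  0.1] grip mm 65.9 q [-0.48  0.57  1.65  0.    0.93 -1.68]
inc mm [-3.3  2.1 59.8] turn 0.01
```

View pics/s22.png

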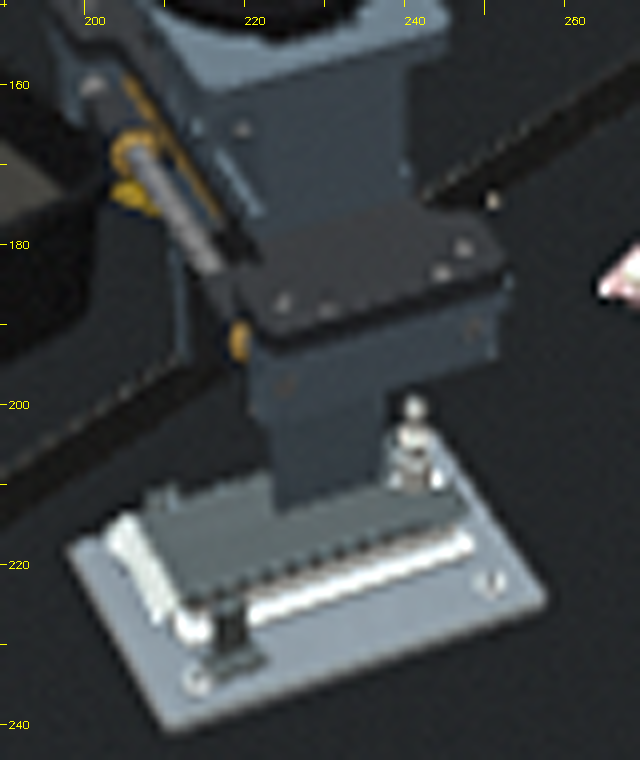

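Emit:
play_rows(increments=[[[-2.5, 1, 0], 0], [[-2.5, 1, 12], 0], [[-2.5, 1, 32], 0], [[-2.5, 1, 52], 0], [[-2.5, 1, 58], 0]])

```text
t: 23.15
tcp_pos: [0.5223, -0.2063, 0.0444]
tool_rot: [-2.594, -1.769, 0.001]
wrist_force: [0.4, 0.8, 0.2]
grip_width: 0.727
```

Emit:
play_rows(increments=[[[0, 0, 0], 0], [[0, 0, 0], 0], [[0, 0, 0], 0], [[0, 0, 0], 0], [[0, 0, 0], 0]], fingers=255, grip_force=30)

```text
t: 23.65
tcp_pos: [0.5235, -0.207, 0.0469]
tool_rot: [2.595, 1.769, 0.001]
wrist_force: [-0.5, 1.0, 8.0]
grip_width: 0.478
```

```bash
python3 g.py .5223 -.2066 .042 68.6;python3 - <<'E'
from h import *
crop(cap("scene"),190,150,270,245,8,"s23")
E
```

```text
t 23.65 tcp [ 523.5 -207.    46.9] jawyaw 68.57 F [-0.5  1.   8. ] grip mm 43.5 q [-0.48  0.66  1.68  0.    0.8  -1.68]
inc mm [-0.1 -1.3  4.9] turn -0.03
```

View pics/s23.png

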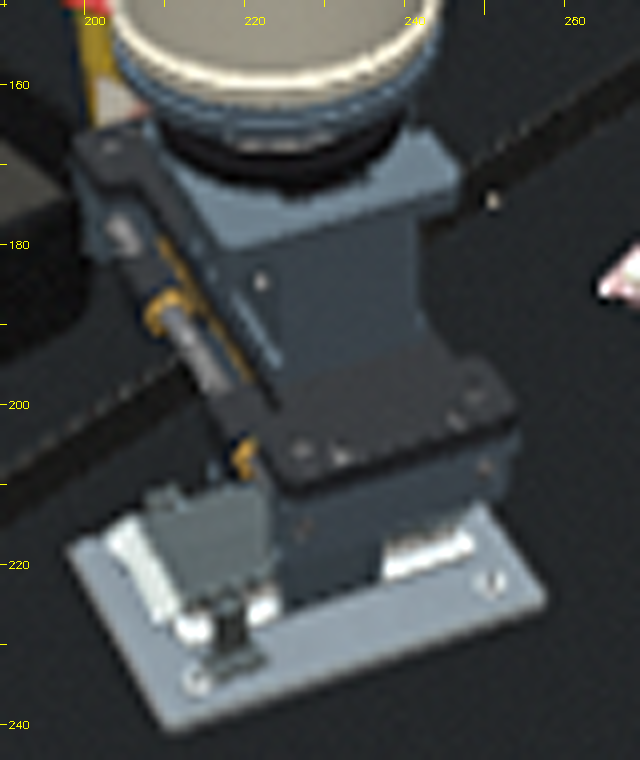

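Emit:
play_rows(increments=[[[0, 0, -5], 0], [[0, 0, -20], 0], [[0, 0, -42], 0], [[0, 0, -68], 0], [[0, 0, -90], 0]])

```text
t: 24.2
tcp_pos: [0.523, -0.2067, 0.1377]
tool_rot: [2.595, 1.769, 0.0]
wrist_force: [0.1, 0.3, -1.2]
grip_width: 0.475
```

```bash
python3 g.py .507 .008 .16 85;python3 - <<'E'
from h import *
crop(cap("scene"),190,150,270,245,8,"s24")
E
```

```text
t 24.20 tcp [ 523.  -206.7  137.7] jawyaw 68.56 F [ 0.1  0.3 -1.2] grip mm 43.2 q [-0.48  0.52  1.61 -0.    1.   -1.68]
inc mm [194.  -93.4 -22.4] turn -16.44
```

View pics/s24.png

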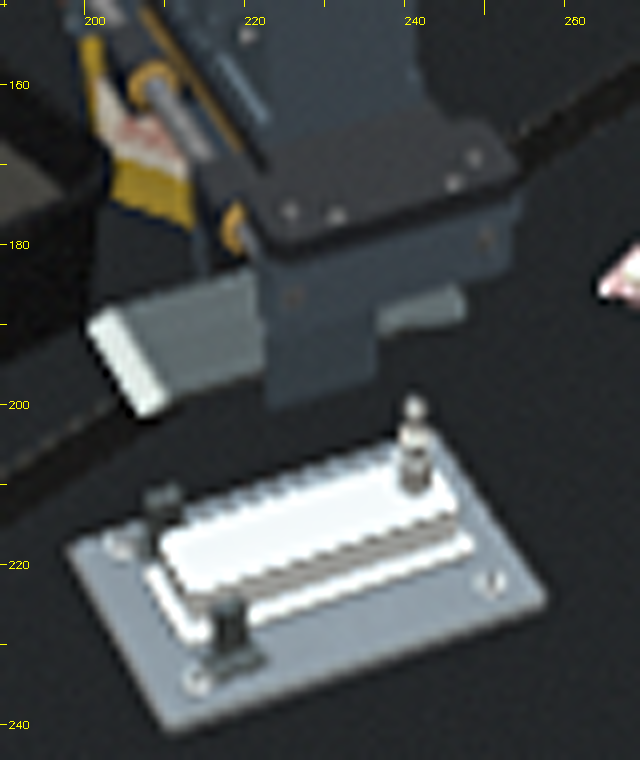

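Emit:
play_rows(increments=[[[15, -8, -12], -2], [[50, -26, -20], -6], [[90, -48, -22], -10], [[130, -70, -22], -14], [[168, -92, -22], -16.4]])

```text
t: 24.75
tcp_pos: [0.4977, -0.0145, 0.1581]
tool_rot: [-2.313, -2.126, 0.0]
wrist_force: [0.9, 0.0, -1.7]
grip_width: 0.476
```

```bash
python3 g.py .499 .009 .06 84.7
```

```text
t 24.75 tcp [497.7 -14.5 158.1] jawyaw 85.17 F [ 0.9  0.  -1.7] grip mm 43.3 q [-0.15  0.42  1.75  0.    0.98 -1.64]
inc mm [23.5 -0.6 98.1] turn 0.47
```

Emit:
play_rows(increments=[[[10, 0, 8], 0], [[14, 0, 25], 0], [[14, 0, 50], 0], [[14, 0, 78], 0], [[14, 0, 95], 0]])

```text
t: 25.25
tcp_pos: [0.4989, -0.0024, 0.0613]
tool_rot: [-2.315, -2.122, 0.002]
wrist_force: [0.5, 0.0, -0.9]
grip_width: 0.477
```

Emit:
play_rows(increments=[[[0, 0, 2], 0], [[0, 0, 2], 0]])

```text
t: 25.45
tcp_pos: [0.4997, -0.0027, 0.061]
tool_rot: [-2.316, -2.121, 0.001]
wrist_force: [0.8, -1.0, -1.4]
grip_width: 0.478
```

Emit:
play_rows(increments=[[[0, 0, 0], 0], [[0, 0, 0], 0], [[0, 0, 0], 0]], fingers=85)

```text
t: 25.75
tcp_pos: [0.5004, -0.0029, 0.0618]
tool_rot: [2.316, 2.121, 0.001]
wrist_force: [0.3, -1.2, -0.1]
grip_width: 0.662
```

Emit:
play_rows(increments=[[[0, 0, -10], 0], [[0, 0, -35], 0], [[0, 0, -70], 0], [[0, 0, -100], 0], [[0, 0, -100], 0]])

```text
t: 26.25
tcp_pos: [0.5019, -0.003, 0.1653]
tool_rot: [2.313, 2.118, 0.007]
wrist_force: [-0.0, -0.4, -0.4]
grip_width: 0.667
```

```bash
python3 g.py; python3 - <<'E'
from m import *
s=cap("scene");crop(s,110,120,270,245,5,"s25")
t=cap("top");bright=lambda h:(h[...,2]>120)&(h[...,1]<60)
for c,nb in((t,(270,205,320,270)),(s,(235,235,295,275))):
    m=mask(c,nb,bright);print("new z.005",m.sum(),rect(plane(c,pts(m),.005)))
crop(t,265,200,325,270,9,"t25")
E
```

```text
t 26.25 tcp [501.9  -3.  165.3] jawyaw 84.97 F [-0.  -0.4 -0.4] grip mm 60.7 q [-0.12  0.41  1.74  0.    0.99 -1.61]
new z.005 834 ((510.9, -358.7), (45.4, 110.0), 62.2)
new z.005 630 ((509.5, -357.2), (48.7, 111.3), 62.6)
```

View pics/s25.png

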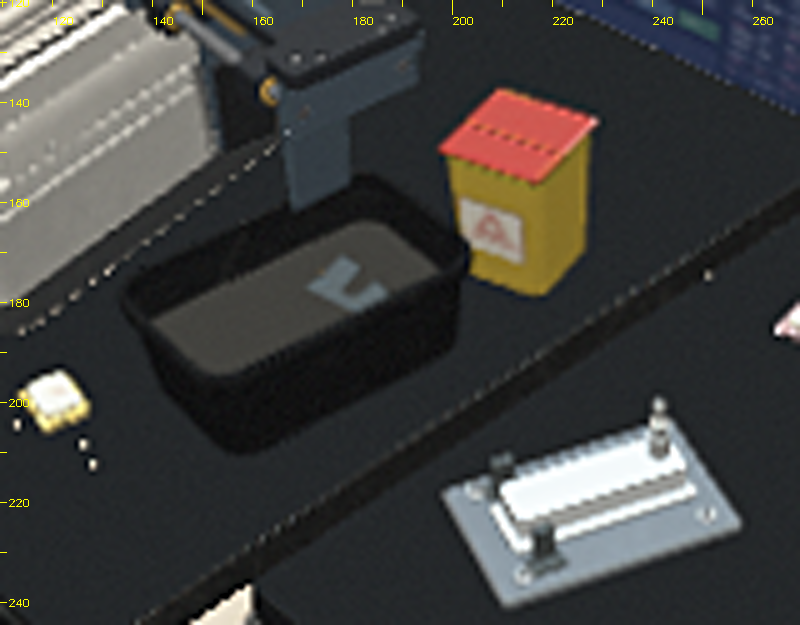

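View pics/t25.png

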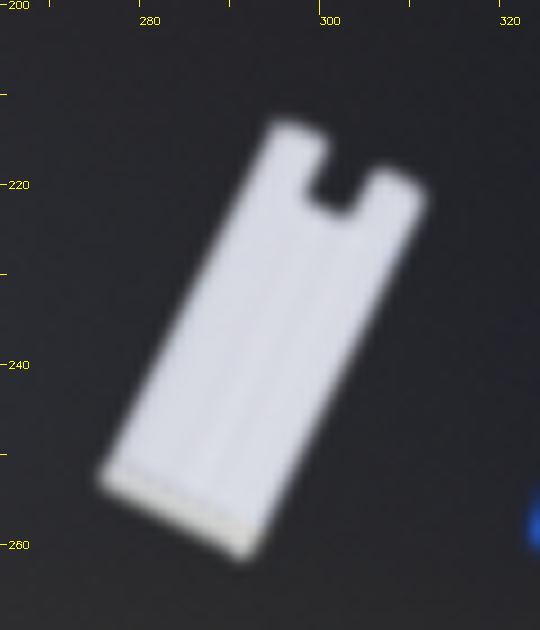

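```bash
python3 g.py .511 -.3585 .10 62.2
```

```text
t 26.35 tcp [500.3  -2.8 162. ] jawyaw 84.96 F [-0.2 -0.3 -0.2] grip mm 60.3 q [-0.13  0.41  1.74  0.    0.99 -1.61]
inc mm [-353.4   41.8   62.1] turn 22.76
```

Emit:
play_rows(increments=[[[-25, 3, 0], 2], [[-70, 8, 0], 5], [[-115, 13, 0], 8], [[-160, 19, 0], 11], [[-205, 24, 0], 14]], fingers=60)

```text
t: 26.85
tcp_pos: [0.5051, -0.2107, 0.1601]
tool_rot: [-2.559, -1.82, 0.001]
wrist_force: [0.5, 0.4, 0.5]
grip_width: 0.765
```

```bash
python3 g.py .511 -.3585 .10 62.2
```

```text
t 26.85 tcp [ 505.1 -210.7  160.1] jawyaw 70.84 F [0.5 0.4 0.5] grip mm 69.6 q [-0.5   0.48  1.63  0.    1.04 -1.74]
inc mm [-137.8   54.2   59.9] turn 8.64
```

Emit:
play_rows(increments=[[[-45, 15, 0], 3], [[-85, 32, 0], 6], [[-118, 46, 10], 8.6], [[-132, 53, 30], 8.6], [[-136, 54, 52], 8.6]])

```text
t: 27.35
tcp_pos: [0.5123, -0.3574, 0.1075]
tool_rot: [2.689, 1.624, -0.0]
wrist_force: [0.2, 0.3, -0.4]
grip_width: 0.763
```

Emit:
play_rows(increments=[[[0, 0, 0], 0], [[0, 0, 0], 0]])

```text
t: 27.55
tcp_pos: [0.5121, -0.3546, 0.1085]
tool_rot: [-2.686, -1.625, 0.001]
wrist_force: [0.2, 0.3, 1.3]
grip_width: 0.764
```

```bash
python3 g.py .511 -.3585 .025 62.2;python3 - <<'E'
from h import *
crop(cap("scene"),220,190,310,285,8,"s26")
E
```

```text
t 27.55 tcp [ 512.1 -354.6  108.5] jawyaw 62.36 F [0.2 0.3 1.3] grip mm 69.5 q [-0.7   0.63  1.48  0.    1.03 -1.79]
inc mm [-4.   1.1 83.5] turn 0.16
```

View pics/s26.png

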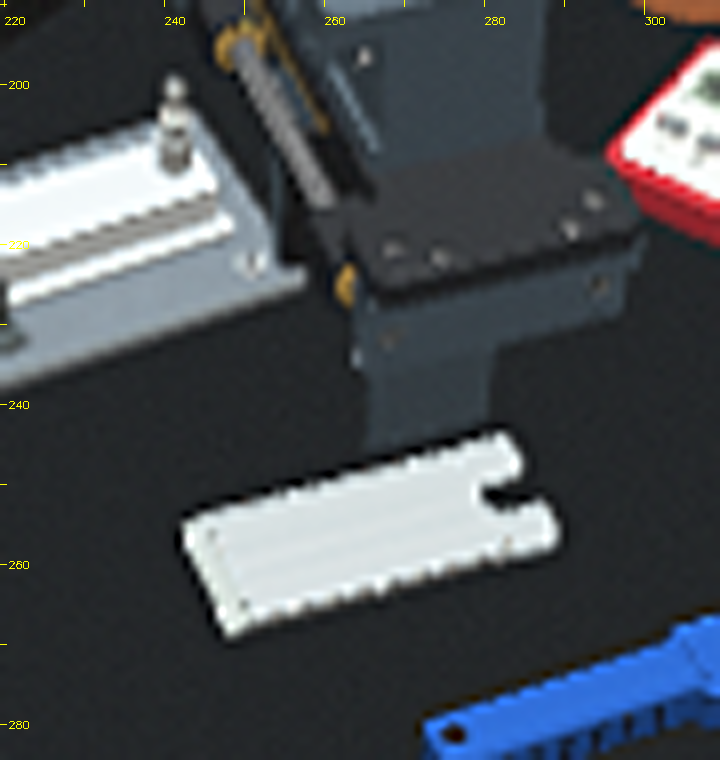

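Emit:
play_rows(increments=[[[-3.5, 1, 12], 0], [[-3.5, 1, 35], 0], [[-3.5, 1, 60], 0], [[-3.5, 1, 76], 0], [[-3.5, 1, 79], 0]])

```text
t: 28.1
tcp_pos: [0.5112, -0.358, 0.0284]
tool_rot: [-2.685, -1.626, 0.001]
wrist_force: [0.7, -0.2, 0.5]
grip_width: 0.766
```

Emit:
play_rows(increments=[[[0, 0, 0], 0], [[0, 0, 0], 0]])

```text
t: 28.3
tcp_pos: [0.5124, -0.3592, 0.0311]
tool_rot: [2.686, 1.626, 0.001]
wrist_force: [-0.7, 0.5, 0.5]
grip_width: 0.765
```

```bash
python3 g.py .511 -.3585 .025 62.2;python3 - <<'E'
from h import *
crop(cap("scene"),220,190,310,285,8,"s27")
E
```

```text
t 28.30 tcp [ 512.4 -359.2   31.1] jawyaw 62.38 F [-0.7  0.5  0.5] grip mm 69.6 q [-0.71  0.74  1.52 -0.    0.88 -1.8 ]
inc mm [-0.  -1.5  6. ] turn 0.18
```

View pics/s27.png

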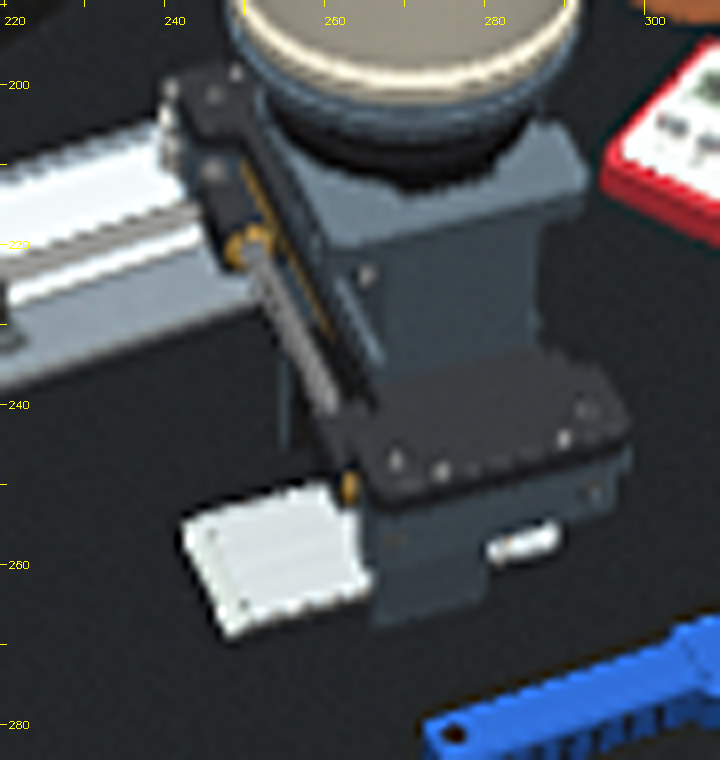

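Down 6 mm more, then close.

Emit:
play_rows(increments=[[[0, -1, 3], 0], [[0, -1, 6], 0], [[0, -1, 6], 0]])

```text
t: 28.65
tcp_pos: [0.5108, -0.3583, 0.0238]
tool_rot: [-2.688, -1.626, 0.0]
wrist_force: [-0.4, -0.1, 0.2]
grip_width: 0.766
```

Emit:
play_rows(increments=[[[0, 0, 0], 0], [[0, 0, 0], 0], [[0, 0, 0], 0], [[0, 0, 0], 0], [[0, 0, 0], 0]], fingers=255, grip_force=35)

```text
t: 29.15
tcp_pos: [0.511, -0.3584, 0.0241]
tool_rot: [2.688, 1.626, 0.0]
wrist_force: [0.7, -0.0, 0.8]
grip_width: 0.473
```

```bash
python3 g.py;python3 - <<'E'
from h import *
crop(cap("scene"),220,190,310,285,8,"s28")
E
```

```text
t 29.15 tcp [ 511.  -358.4   24.1] jawyaw 62.36 F [ 0.7 -0.   0.8] grip mm 43.0 q [-0.71  0.75  1.53  0.    0.86 -1.8 ]
```

View pics/s28.png

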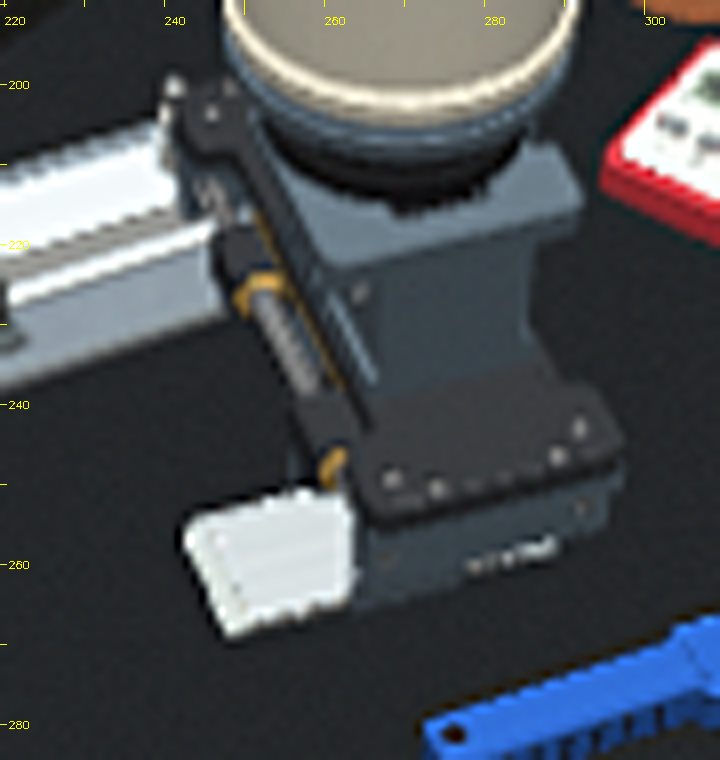

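Emit:
play_rows(increments=[[[0, 0, -8], 0], [[0, 0, -30], 0], [[0, 0, -60], 0], [[0, 0, -90], 0], [[0, 0, -110], 0]])

```text
t: 29.7
tcp_pos: [0.5114, -0.3587, 0.1367]
tool_rot: [2.686, 1.626, 0.001]
wrist_force: [0.3, -0.9, -1.7]
grip_width: 0.47
```

```bash
python3 g.py .5223 -.2066 .135 68.6
```

```text
t 29.70 tcp [ 511.4 -358.7  136.7] jawyaw 62.36 F [ 0.3 -0.9 -1.7] grip mm 42.8 q [-0.71  0.6   1.46 -0.    1.09 -1.8 ]
inc mm [139.8 -60.9   1.5] turn -6.24
```

Emit:
play_rows(increments=[[[20, -8, 0], -1], [[55, -24, 0], -2.5], [[95, -41, 0], -4.5], [[125, -54, 0], -6], [[138, -60, 0], -6.2]])

```text
t: 30.2
tcp_pos: [0.5211, -0.2047, 0.1338]
tool_rot: [-2.591, -1.773, 0.001]
wrist_force: [0.4, -0.5, -0.8]
grip_width: 0.474
```

Emit:
play_rows(increments=[[[0, 0, 0], 0], [[0, 0, 0], 0], [[0, 0, 0], 0]])

```text
t: 30.5
tcp_pos: [0.5219, -0.2093, 0.134]
tool_rot: [2.596, 1.768, -0.0]
wrist_force: [-0.3, 0.4, 0.2]
grip_width: 0.476
```

```bash
python3 g.py .5223 -.2066 .1 68.6; python3 - <<'E'
from h import *
crop(cap("scene"),190,150,270,245,8,"s29");crop(cap("top"),190,180,275,275,8,"t29")
E
```

```text
t 30.50 tcp [ 521.9 -209.3  134. ] jawyaw 68.51 F [-0.3  0.4  0.2] grip mm 43.3 q [-0.49  0.53  1.62 -0.    1.   -1.68]
inc mm [ 2.6 -0.6 34. ] turn -0.09
```

View pics/s29.png

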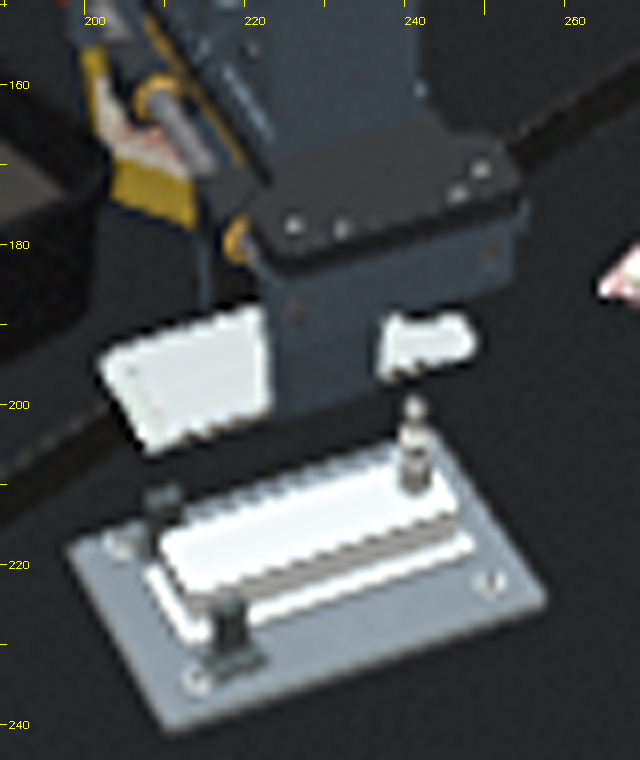

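View pics/t29.png

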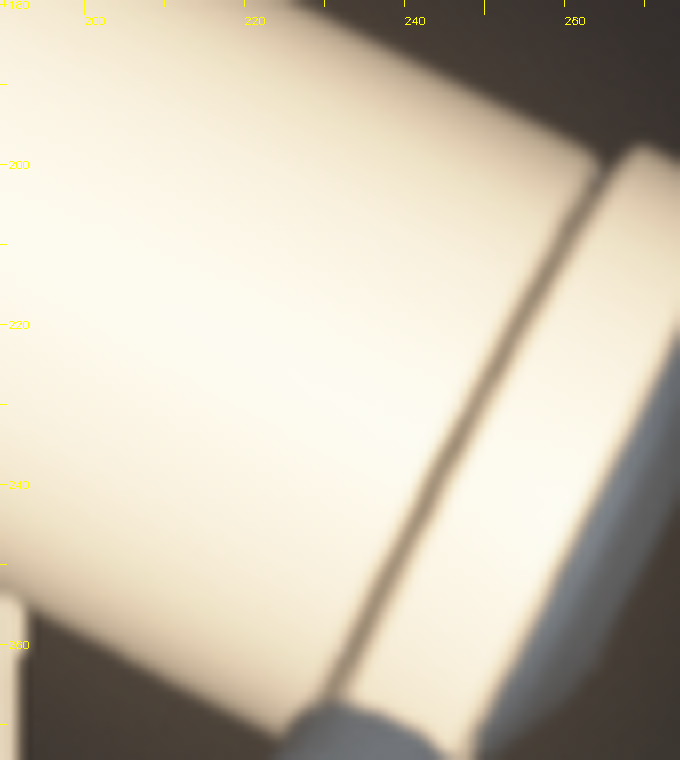

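Emit:
play_rows(increments=[[[2, 0, 0], 0], [[2, 0, 0], 0], [[2, 0, 0], 0]])

```text
t: 30.9
tcp_pos: [0.5226, -0.2066, 0.134]
tool_rot: [2.596, 1.769, -0.0]
wrist_force: [-0.6, -0.4, -0.4]
grip_width: 0.473
```

```bash
python3 g.py .5223 -.2066 .1 68.6; python3 - <<'E'
from m import *
from st import *
s=cap("scene");crop(s,195,170,255,220,12,"s30")
E
```

```text
t 30.90 tcp [ 522.6 -206.6  134. ] jawyaw 68.55 F [-0.6 -0.4 -0.4] grip mm 43.1 q [-0.48  0.53  1.62 -0.    1.   -1.68]
inc mm [-0.1 -0.2 34. ] turn -0.05
```

View pics/s30.png

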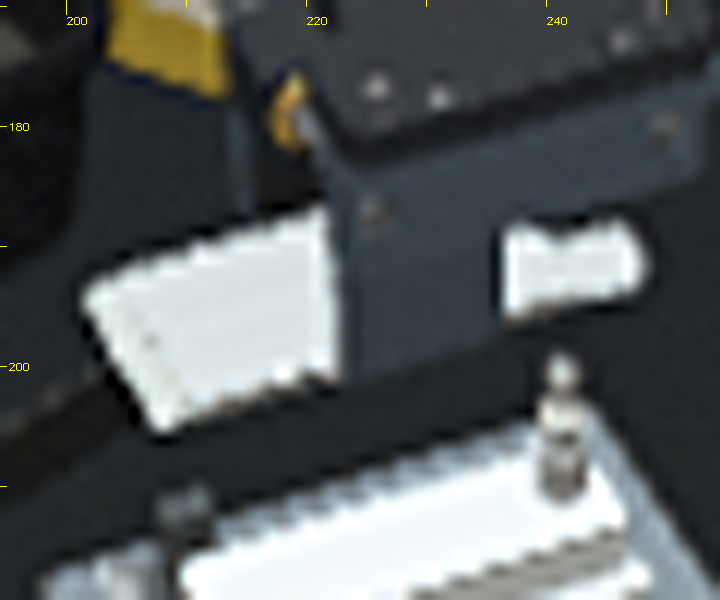

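```bash
python3 - <<'E'
from st import *
s=cap("scene");F=frame((.527,-.2084),-21.4);a=np.radians(-21.4);M=np.c_[[np.cos(a),np.sin(a)],[-np.sin(a),np.cos(a)]]
f=lambda u,z:((plane(s,[u],z)[0,:2]-[.527,-.2084])@M*1000).round(1)
for z in(.110,.115): print(z,"far",f([201.6,193.8],z),"near",f([207.8,205.5],z),"endnear",f([247.8,193.5],z))
P=np.array([[-60,22,110],[-60,-22,110],[-60,22,115],[-60,-22,115],[50,-22,115],[50,-22,110],[40,0,71],[40,0,34],[-46,-14,34],[50,-14,34],[-46,14,34]])/1000
print(np.c_[P*1000,proj(s,F(P))].round(1))
E
```

```text
0.11 far [-59.5  26.2] near [-61.  -20.3] endnear [ 45.9 -21.4]
0.115 far [-61.2  20.8] near [-62.7 -25.3] endnear [ 43.5 -26.5]
[[-60.   22.  110.  202.  194.9]
 [-60.  -22.  110.  208.5 205.8]
 [-60.   22.  115.  201.9 193.4]
 [-60.  -22.  115.  208.3 204.3]
 [ 50.  -22.  115.  249.4 191.7]
 [ 50.  -22.  110.  249.4 193.2]
 [ 40.    0.   71.  242.2 200.4]
 [ 40.    0.   34.  242.2 210.7]
 [-46.  -14.   34.  214.  223.9]
 [ 50.  -14.   34.  247.9 213. ]
 [-46.   14.   34.  210.  217. ]]
```

Blade corners and pin show the same scene-camera offset (≈ −0.7 px), so they're aligned. Lowering.

Emit:
play_rows(increments=[[[0, 0, 8], 0], [[0, 0, 22], 0], [[0, 0, 34], 0], [[0, 0, 38], 0], [[0, 0, 38], 0]])

```text
t: 31.5
tcp_pos: [0.5222, -0.2062, 0.0953]
tool_rot: [-2.595, -1.769, 0.001]
wrist_force: [-0.1, -0.2, -0.6]
grip_width: 0.474
```

```bash
python3 g.py .5223 -.2066 .062 68.6; python3 - <<'E'
from h import *
s=cap("scene");crop(s,195,170,255,235,11,"s31")
E
```

```text
t 31.50 tcp [ 522.2 -206.2   95.3] jawyaw 68.56 F [-0.1 -0.2 -0.6] grip mm 43.1 q [-0.48  0.58  1.65 -0.    0.91 -1.68]
inc mm [-0.3  0.3 33.3] turn -0.04
```

View pics/s31.png

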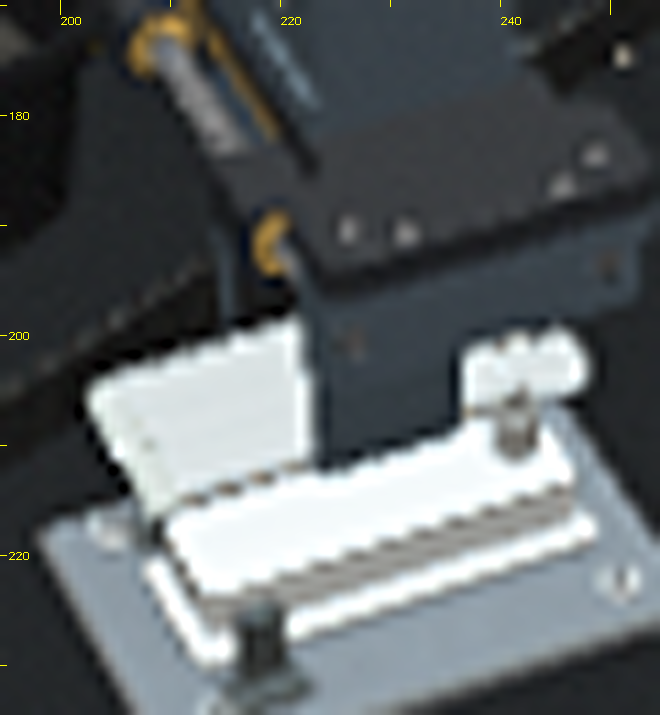

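Emit:
play_rows(increments=[[[0, 0, 5], 0], [[0, 0, 12], 0], [[0, 0, 19], 0], [[0, 0, 24], 0], [[0, 0, 24], 0]])

```text
t: 32.05
tcp_pos: [0.5221, -0.2062, 0.0712]
tool_rot: [-2.595, -1.769, 0.001]
wrist_force: [0.9, -0.7, -1.4]
grip_width: 0.472
```

```bash
python3 g.py .5223 -.2066 .0582 68.6; python3 - <<'E'
from h import *
s=cap("scene");crop(s,195,170,255,235,11,"s32")
E
```

```text
t 32.05 tcp [ 522.1 -206.2   71.2] jawyaw 68.56 F [ 0.9 -0.7 -1.4] grip mm 42.9 q [-0.48  0.62  1.67 -0.    0.86 -1.68]
inc mm [-0.3  0.3 13. ] turn -0.04
```

View pics/s32.png

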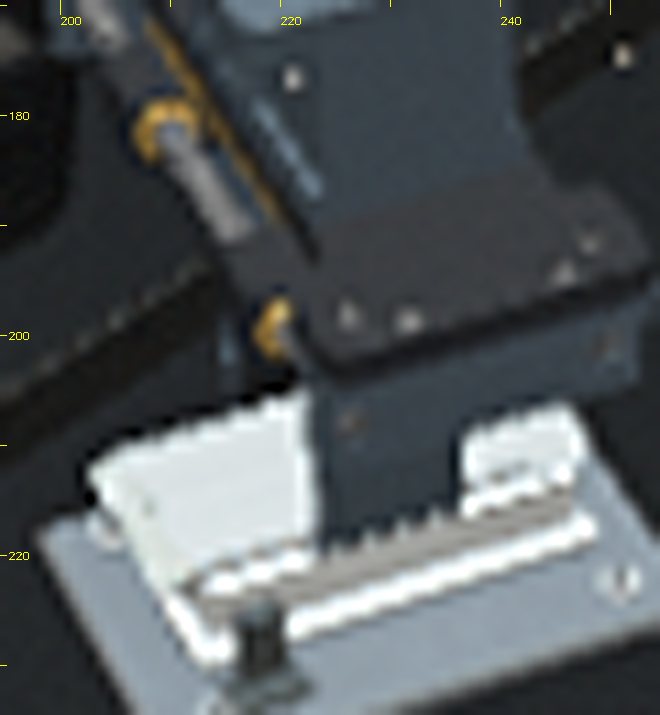

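Emit:
play_rows(increments=[[[0, 0, 3], 0], [[0, 0, 6], 0], [[0, 0, 9], 0], [[0, 0, 9], 0]])

```text
t: 32.5
tcp_pos: [0.5224, -0.2063, 0.0627]
tool_rot: [-2.595, -1.769, 0.0]
wrist_force: [-0.7, 0.8, -0.3]
grip_width: 0.474
```

Emit:
play_rows(increments=[[[0, 0, 1.5], 0], [[0, 0, 3], 0], [[0, 0, 3.5], 0], [[0, 0, 3.5], 0]])

```text
t: 32.9
tcp_pos: [0.5225, -0.2064, 0.0595]
tool_rot: [-2.596, -1.77, 0.0]
wrist_force: [-1.4, -0.4, -1.5]
grip_width: 0.476
```

```bash
python3 g.py .5223 -.2066 .0582 68.6; python3 - <<'E'
from h import *
s=cap("scene");crop(s,195,170,255,235,11,"s33")
E
```

```text
t 32.90 tcp [ 522.5 -206.4   59.5] jawyaw 68.56 F [-1.4 -0.4 -1.5] grip mm 43.3 q [-0.48  0.64  1.68 -0.    0.83 -1.68]
inc mm [-0.2 -0.2  1.3] turn -0.04
```

View pics/s33.png

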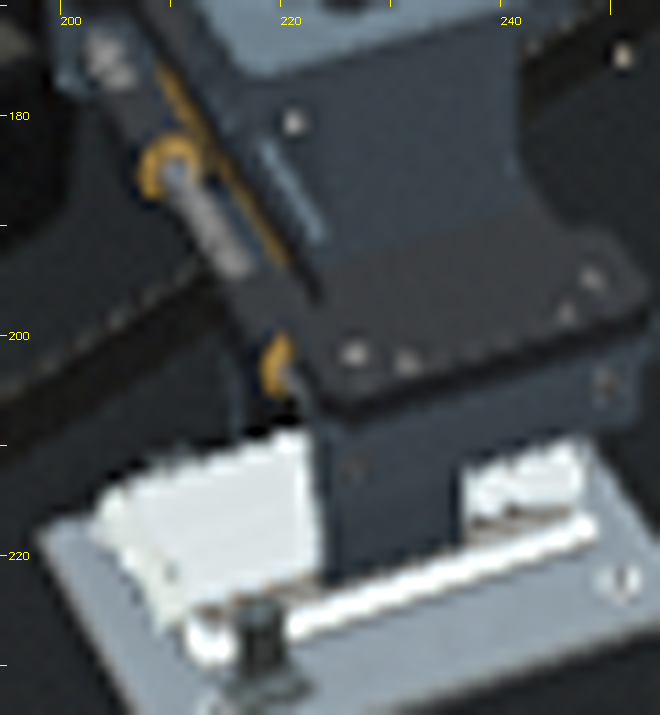

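Emit:
play_rows(increments=[[[0, 0, 1], 0], [[0, 0, 1.6], 0], [[0, 0, 1.6], 0]])

```text
t: 33.25
tcp_pos: [0.5226, -0.2064, 0.0581]
tool_rot: [2.596, 1.769, 0.0]
wrist_force: [-1.4, 0.9, 3.0]
grip_width: 0.47
```

Emit:
play_rows(increments=[[[0, 0, 0], 0], [[0, 0, 0], 0], [[0, 0, 0], 0], [[0, 0, 0], 0]], fingers=80)

```text
t: 33.65
tcp_pos: [0.5226, -0.2064, 0.0579]
tool_rot: [-2.596, -1.77, 0.0]
wrist_force: [0.0, 0.6, -0.0]
grip_width: 0.686
```

Emit:
play_rows(increments=[[[0, 0, -8], 0], [[0, 0, -30], 0], [[0, 0, -60], 0], [[0, 0, -90], 0], [[0, 0, -110], 0]])

```text
t: 34.15
tcp_pos: [0.523, -0.2067, 0.1706]
tool_rot: [2.594, 1.768, 0.002]
wrist_force: [-0.1, 0.0, -0.6]
grip_width: 0.688
```

Emit:
play_rows(increments=[[[40, -20, 0], 0], [[80, -50, 0], 0], [[120, -80, 0], 0], [[160, -110, 0], 0], [[190, -130, 0], 0]])

```text
t: 34.65
tcp_pos: [0.4695, 0.0202, 0.1685]
tool_rot: [-2.595, -1.77, -0.0]
wrist_force: [0.1, 0.1, 0.5]
grip_width: 0.693
```

```bash
python3 g.py; python3 - <<'E'
from h import *
s=cap("scene");crop(s,185,180,285,250,8,"s34");crop(cap("top"),200,190,265,270,9,"t34");cap("scene","s34f");cap("top","t34f")
E
```

```text
t 34.65 tcp [469.5  20.2 168.5] jawyaw 68.59 F [0.1 0.1 0.5] grip mm 63.0 q [-0.08  0.37  1.8   0.    0.97 -1.28]
```

View pics/s34.png

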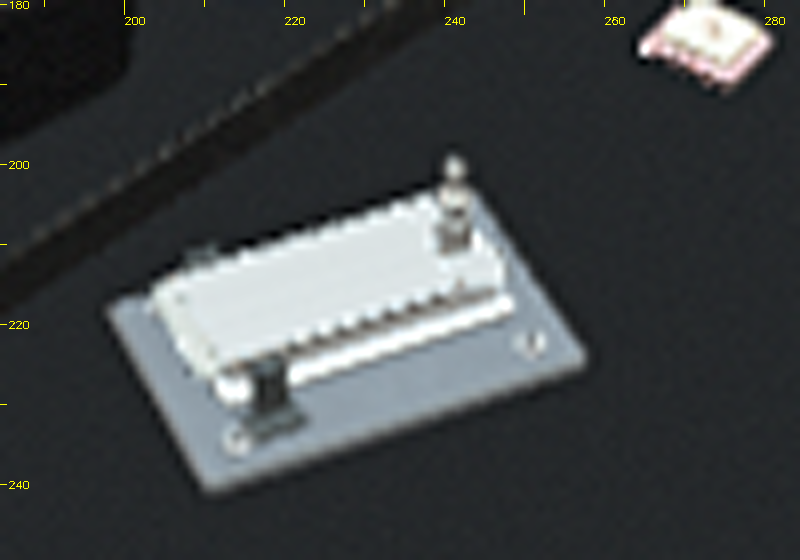

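View pics/t34.png

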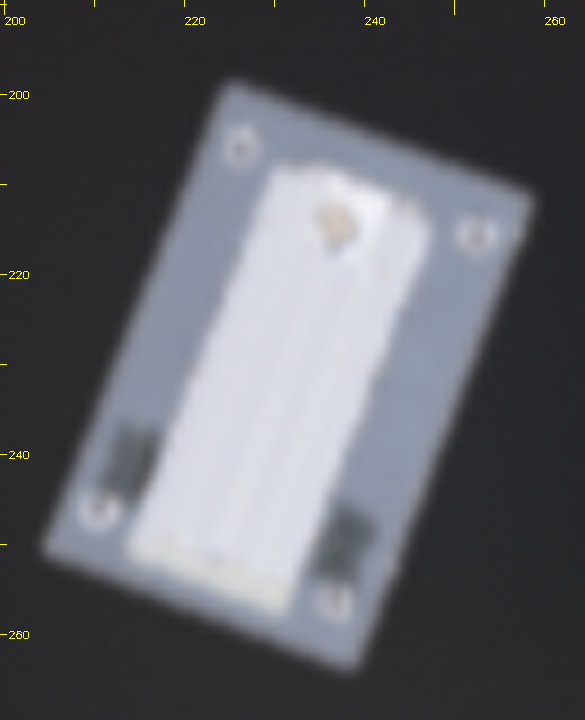

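View pics/s34f.png

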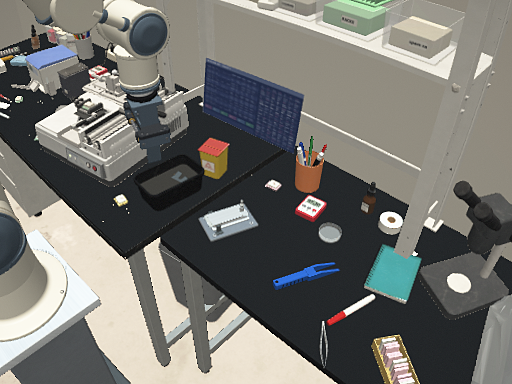

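```bash
python3 - <<'E'
from edge import *
t=cap("top");F=frame((.527,-.2084),-21.4)
def edge(mk,lo,hi):
    xs=np.linspace(lo,hi,161);g=prof(t,F(np.array([mk(lo)])/1000)[0],F(np.array([mk(hi)])/1000)[0],161)
    d=np.gradient(cv2.GaussianBlur(g.reshape(1,-1),(0,0),6).ravel(),xs);k=np.argmax(abs(d));return round(xs[k],1)
print("front",[edge(lambda x:(x,y,36),-50,-67) for y in(-15,-8,0,8,15)])
print("end",[edge(lambda x:(x,y,39),44,58) for y in(-16,-13,13,16)])
for x in(-25,-15,-5,5,15,25): print(x,edge(lambda y:(x,y,39),15,30),edge(lambda y:(x,y,39),-15,-30))
m=mask(t,(310,140,340,185),lambda h:h[...,2]>80);print("dish",rect(plane(t,pts(m),.0)))
a=cv2.cvtColor(cv2.imread("pics/top0.png"),cv2.COLOR_BGR2RGB).astype(int)
d=abs(a-t["img"].astype(int)).max(2)
print("timer diff",d[130:170,265:300].max(),"pink",d[140:162,213:238].max(),"dish",d[150:185,305:338].max())
E
```

```text
front [np.float64(-65.7), np.float64(-65.7), np.float64(-65.7), np.float64(-65.5), np.float64(-65.5)]
end [np.float64(50.8), np.float64(50.0), np.float64(50.5), np.float64(49.4)]
-25 21.8 -23.1
-15 21.4 -22.1
-5 21.9 -23.0
5 21.3 -21.9
15 21.8 -22.9
25 21.4 -22.1
dish ((684.3, -432.0), (57.2, 61.2), 88.3)
timer diff 3 pink 3 dish 4
```

Emit:
play_rows(increments=[[[0, 0, -30], 0], [[0, 0, -50], 0], [[0, 0, -50], 0], [[0, 0, -50], 0]])

```text
t: 35.3
tcp_pos: [0.4714, 0.017, 0.2181]
tool_rot: [2.597, 1.767, 0.001]
wrist_force: [0.2, -1.6, -0.4]
grip_width: 0.687
```

```bash
python3 - <<'E'
from h import *
s=cap("scene");crop(s,120,140,210,215,8,"s35")
print(order.hand_in())
E
```

```text
the job is handed in; nothing more can be done
None
```

View pics/s35.png

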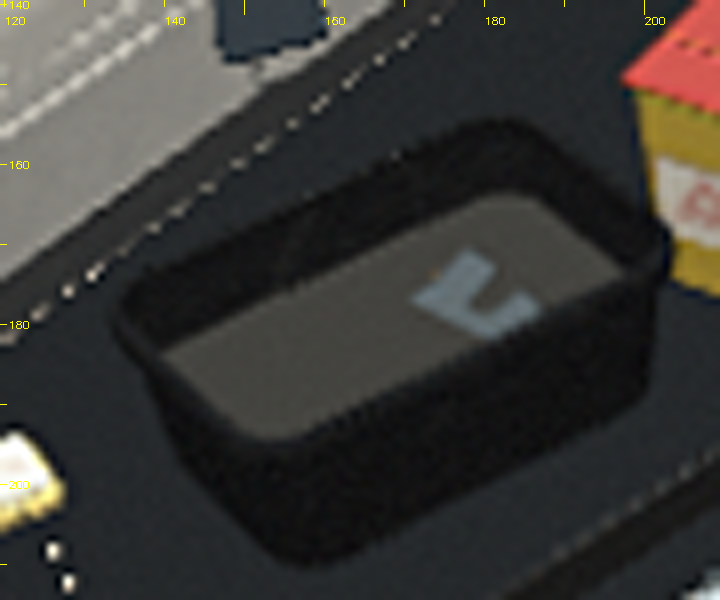

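The blade is changed and the job was handed in at about 35 s. The fork sprang the clip up off the pin and was then laid back in its old spot. The clip and then the worn blade went into the tub, and the new blade was lowered over the pin and released.

**Last checks:**
- **New blade:** the top view puts the notched end at about x = 50 mm (50 expected) and the sides about 0.4 mm off centre. The pin is in the notch, the blade sits between the cheeks, and it touched down at the expected height with about 3 N.
- **Bystanders:** the pink block, dish and timer are unchanged from the first picture.
- **Gripper:** it was clear of everything, at 0.22 m.

**Not fully confirmed:**
- **Blade front edge:** the check read −65.6 mm instead of −60. I believe it picked up the foot's edge, but I did not repeat it; the end and sides agree with a seated blade.
- **Tub contents:** the tub's drawn floor hides most of what is in it. Only the notched end of the worn blade shows above it. After the drop only a thin strip of the clip was visible, and the blade now covers that.
- **Cameras:** the two views disagreed by 2–3 mm on the stand's position, so I lined things up relative to the stand.

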